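# File a sample plate in the lever arch binder

### The job

Lift the red-tipped lever of the blue lever arch binder until it springs open and the rings swing back, lower the white punched plate by its black block onto the two posts until it lies flat on the bed, and let go of it. Then press the lever down again, gently, until it is fully home and stays closed with the plate filed: do not lean hard on the lever or the posts, whose bed stands on soft rubber, do not drop the plate, and leave the other things on the bench where they are.

Things in the scene. Friction and masses are not known exactly. Their poses are not given: they have to be found in the camera images.
- binder: lever arch binder: blue board 150 x 290 x 10 mm, fixed on the bench, origin under its centre on the bench top; x points to its back, y to the robot's left when not turned. A steel bed (116 x 270 mm, top 18 mm above the bench) stands on it on rubber grommets. Lever at the +y end, two posts at the -y end. The lever's over-centre spring: see lever and rings
- seat (a point): point on the top of the steel bed midway between the two steel posts; the posts stand 40 mm to either side of it along y, are 6 mm thick and 37 mm tall, with the last 7 mm tapered to 2.4 mm. Axes as the binder's
- lever_pivot (a point): lever hinge centre, 44 mm above the bed; hinge axis = binder's y, axes as the binder's. Lever: steel bar 12 mm wide running towards -x to a red round crosswise grip (16 mm thick, 30 mm long along y, ends clear), its axis 90 mm from the pivot. The bar's angle on its hub varies unmeasured (constant in a run): when home the grip axis is 25 mm below to 13 mm above pivot height
- lever (a joint): lever angle (rad): 0 home (hard stop, rings closed), 0.8 open (hard stop); grows as the grip is lifted. Spring: below about 0.06 it pulls itself home (about 2 N up at the grip breaks it loose), above that it drives itself open and stays open. Force at the grip, square to the bar, to press it down: 2 to 3 N when open, about 5 N near 0.4, falling to nothing near 0.06; then comes the hard stop
- rings (a joint): angle (rad) of the two hinged wire rings behind the posts, always 1.5 x the lever angle: at 0 their ends cover the post tips, at 1.2 they are swung back towards the binder's +x and the posts are free from above
- mount (a joint): rise (m) of the steel bed on its rubber grommets, 0 at rest, negative when pushed down: it sinks 1 mm for every 10 N pressed down on bed, posts or lever. More than 2 mm (20 N) damages it
- plate_grip (a point): centre of the black grip block of the loose white plate: block 24 (x) x 30 (y) x 24 mm high, standing on the middle of the plate. Plate 60 (x) x 110 (y) x 5 mm, 0.12 kg, lying flat; this point is 17 mm above the plate's underside and above its centre. Clear on all sides
- plate_holes (a point): point in the plane of the plate's underside midway between its two holes (8.5 mm across), which lie 40 mm to either side along the plate's y; this point is 18 mm from plate_grip along the plate's +x and 17 mm below it. The plate sits with its +x along the binder's +x (block on the near side of the posts)
- scissors: scissors with black bows, lying flat, 143 x 67 x 8 mm, loose; leave alone
- bare_core: bare grey ring core, 64 mm across, 22 mm high, loose; leave alone
- wound_coil: small wound coil with wire ends, about 83 x 70 x 62 mm, loose; leave alone
- red_tape: roll of red tape, 85 mm across, 20 mm high, loose; leave alone
- cutters: side cutters with red handles, 130 x 57 x 11 mm, lying flat, loose; leave alone

How it is judged:
By the outcome, as a careful person would: the job done as asked, in the order asked, and still so for the second after the job is handed in, with the robot touching nothing.
It also fails if it takes over 72 s, if anything falls off the work surface, if the arm or the gripper's body presses on something with over 40 N, if the wrist force passes 120 N, or if a joint passes its speed limit or range.

### The arm

A 6-joint arm with a two-finger parallel gripper is mounted at the origin on a cart in front of the work surface, level with it; the furniture and walls round the work are solid. World frame = base frame: x ahead of the robot, y to its left, z up, the work surface at z = 0. Lengths are in mm, angles in rad, forces in N, time in s.
With the tool pointing down it reaches from about 400 to 925 mm from the base axis. Payload 12.5 kg.
Tool frame: the origin (TCP) lies on the centre line of the jaws, within the pads' length; the fingertips stand 25 mm ahead of it and the grasp point (between the pads) lies 6 mm ahead of it (env.tip_extent is the distance from the TCP to the fingertips, in mm); x points along the fingers, z is the direction in which the jaws open and shut, and the axes are right-handed (so a half turn about x gives the same grasp; the last joint's range is limited). The gripper opens to 95 mm and grips with 3 to 60 N. Pads are 20 mm wide; open, the fingers measure 119 mm over their backs; the gripper's body (75 mm by 180 mm) begins 59 mm behind the grasp point.
Start: joints at [-1.284, 0.491, 1.559, -0, 1.092, -0.106], TCP at [239.259, -577.407, 239.661] pointing down, gripper open.
Joint ranges: [-3.1, 3.1], [-0.84, 2.19], [0.05, 2.79], [-1.13, 4.28], [0.06, 2.93], [-2.69, 2.69]. Speed limits (rad/s): [2.22, 2.22, 2.79, 3.14, 3.14, 3.14].

### API

Orientations are given as [roll, pitch, yaw] about the fixed x, y, z axes, in that order (R = Rz(yaw) Ry(pitch) Rx(roll)).
In Python, from cell import env gives the robot as it stands.
- The arm moves only by the tool step_arm, never from a script. Its argument "rows" is a list of rows, each a list of 6 numbers: the shift along the tool's x, y, z in mm, then the turn, a rotation vector about the tool's x, y, z in rad. In form: [[x, y, z, wx, wy, wz], ...]. A call has 1 to 8 rows; each row shifts and turns the pose as measured when the row begins, along the tool's axes as they then stand; what a row does not reach is not made up. A row lasts 1/8 s, in which the tool goes at most 62.5 mm and 10.7 degrees, less where a joint would pass 70% of its speed; a pose out of reach is approached as far as the arm can. A call is refused whole if a number of a shift passes 62.5 or a number of a turn 0.188, either way. A call with a gripper value outside its range is refused whole. "grip" is the finger opening in mm, from 0 to 95.1, set as the call begins (left out, the last holds). The fingers move at their own pace and stop on an object; the grip force is fixed at half the most. Time passes only in rows, so rows that do not move let the fingers close. It gives the time, the measured TCP pose, the force and the opening at its end, in the units of the state.
- env.state(): the state, without advancing time (a new reading comes with each control period).
- env.read_camera(name): name is "scene" or "top" or "wrist"; returns the picture (480x640x3 uint8, red, green, blue); there is no depth.
- env.get_calibration(name): a dict with "fx", "fy", "cx", "cy" (pixels), "pose" (4x4, takes a point from camera to world coordinates); the wrist camera has in their place "hand_eye" (4x4, takes a point from camera to tool coordinates, whose origin is the TCP and whose axes are the tool frame's). Camera axes: x right, y down, z forward; pixel columns grow to the right and rows downward; lengths in mm; the calibration is good to about 2 mm. The wrist camera is an equidistant fisheye: a pixel r from the principal point sees the ray r / f radians off the axis. A picture is of the moment at which its call begins: read the wrist's pose just before it. get_calibration takes no time and is no camera call.
- env.job_done(): hands the job in, once; it reports no verdict.
The state is a dict: "t": time; "joints": joint angles; "qvel": joint speeds; "tau": joint torques, N m; "eef_pos": TCP position; "tcp_rot": TCP orientation; "ft_force": force on the tool from outside, world axes, zero at the start; "moment": the same for the moment, N m; "opening": opening from 0.0 (shut) to 1.0 (fully open).
Only numpy, scipy, OpenCV 4.12 (cv2) and the standard library are available. Lean on these libraries where they do the work, as an engineer would, in place of code of your own. Each camera call takes 0.05 s, during which the arm holds its last target.

## Working session

There is one attempt and no reset: what is moved stays moved. The work goes in short steps, Python scripts to look and compute and a tool call to move; the robot and the scene stay as the last step left them, time stands still between calls to the robot, and variables do not carry over. Pictures are saved under pics/ and viewed, and the job is handed in when it is done.

Besides the shell and the picture viewer there is one more tool, called after "Call:" by a JSON object that holds its "method" and its "body". step_arm: Moves the arm, as the interface text tells. Its arguments: {"type":"object","properties":{"rows":{"type":"array","items":{"type":"array","items":{"type":"number"}}},"grip":{"type":"number"}},"required":["rows"]}

```bash
ls; mkdir -p pics; python3 - <<'E'
from cell import env
import cv2,numpy as np
print(env.state())
for n in ["scene","top","wrist"]:
    im=env.read_camera(n); cv2.imwrite(f"pics/{n}0.png",im[:,:,::-1]); 
    c=env.get_calibration(n); print(n,{k:np.round(v,4).tolist() for k,v in c.items() if not isinstance(v,str)})
E
```

```text
pics
{'t': 0.0, 'joints': array([-1.28360587e+00,  4.91538282e-01,  1.55941261e+00, -2.21663092e-05,
        1.09166604e+00, -1.05627765e-01]), 'qvel': array([ 8.94407051e-04, -4.87211813e-04, -6.60120666e-04,  2.31266243e-03,
        3.18098321e-05,  1.30010699e-04]), 'tau': array([ 2.92582510e-03, -6.12640858e+01, -2.58175707e+01,  6.93416689e-02,
        4.81766928e-02, -5.20304013e-05]), 'eef_pos': array([ 239.19170827, -577.21088765,  239.0876293 ]), 'tcp_rot': array([3.05515636, 1.56977186, 1.87718848]), 'ft_force': array([-0.33251714, -0.35363351,  0.18784273]), 'moment': array([-0.01069521, -0.05261521,  0.01890281]), 'opening': 1.0020555104683886}
scene {'fx': 568.4395, 'fy': 568.4395, 'cx': 315.2219, 'cy': 249.0055, 'pose': [[-0.4314, -0.6307, 0.6451, -712.8485], [-0.902, 0.2898, -0.3199, 545.4567], [0.0148, -0.7199, -0.6939, 1406.579], [0.0, 0.0, 0.0, 1.0]]}
top {'fx': 502.3322, 'fy': 502.3322, 'cx': 320.7176, 'cy': 238.4269, 'pose': [[0.0214, -0.9906, 0.1353, 321.4256], [-0.9998, -0.0206, 0.0072, -44.8376], [-0.0043, -0.1355, -0.9908, 1565.047], [0.0, 0.0, 0.0, 1.0]]}
wrist {'fx': 371.6483, 'fy': 371.6483, 'cx': 312.9411, 'cy': 240.6262, 'hand_eye': [[-0.0009, -0.2516, 0.9678, -144.7537], [0.0001, -0.9678, -0.2516, 69.4989], [1.0, -0.0001, 0.0009, 0.2379], [0.0, 0.0, 0.0, 1.0]]}
```

View pics/scene0.png

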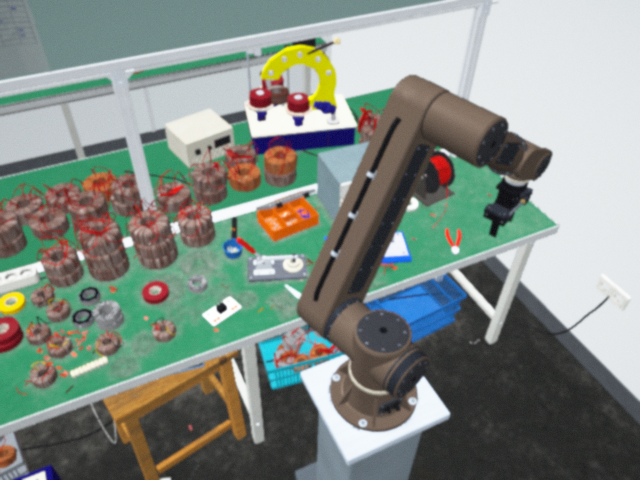

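View pics/top0.png

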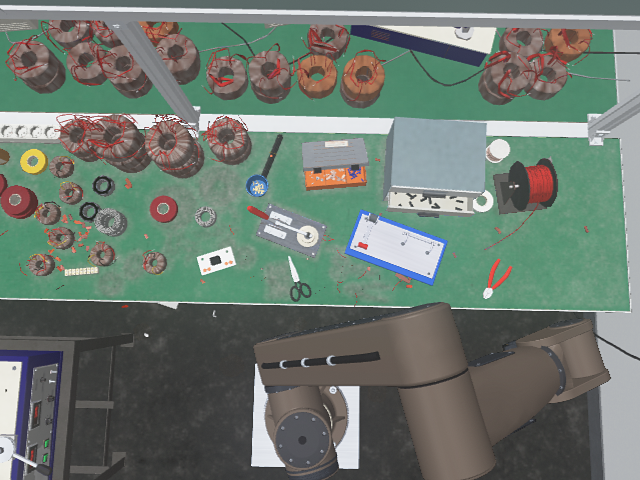

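View pics/wrist0.png

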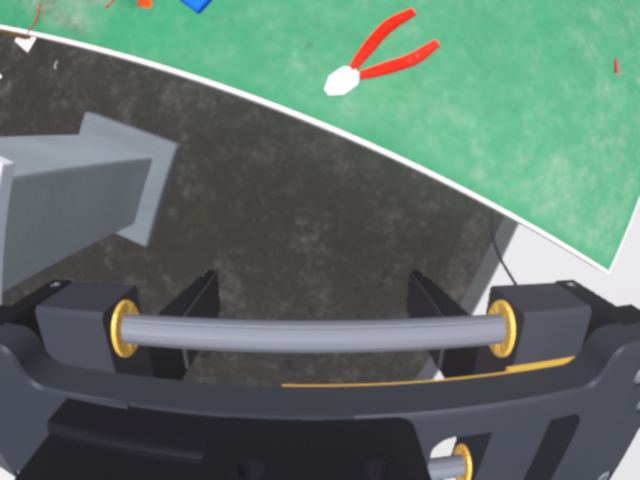

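```bash
python3 - <<'E'
import cv2
im=cv2.imread("pics/top0.png")
cv2.imwrite("pics/t_b.png",cv2.resize(im[200:295,335:460],None,fx=6,fy=6,interpolation=cv2.INTER_CUBIC))
cv2.imwrite("pics/t_p.png",cv2.resize(im[235:285,185:250],None,fx=10,fy=10,interpolation=cv2.INTER_CUBIC))
E
```

```text
(no output)
```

View pics/t_b.png

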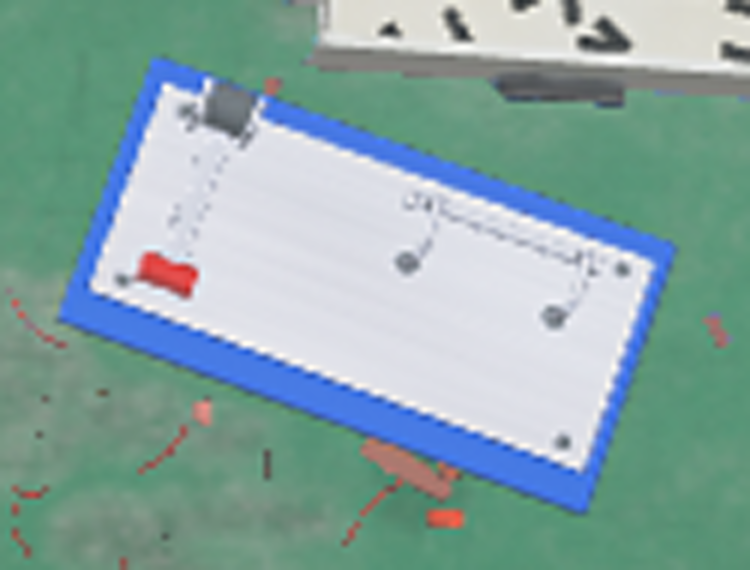

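View pics/t_p.png

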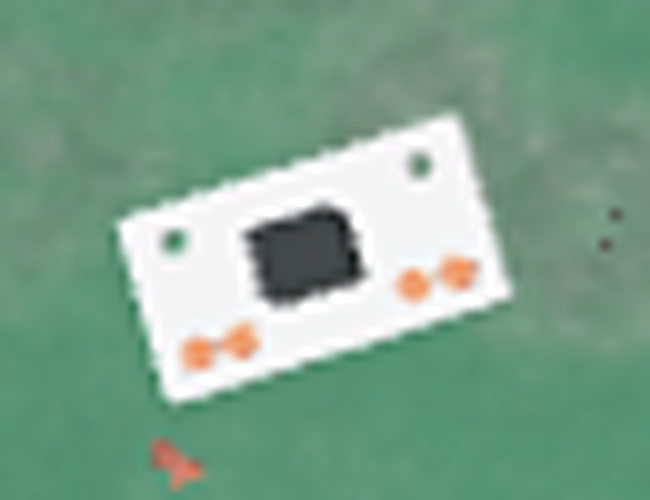

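```bash
cat > h.py <<'E'
import numpy as np, cv2
from cell import env
from scipy.spatial.transform import Rotation as R
def ray(n,u,v,st=None):
    c=env.get_calibration(n)
    a,b=u-c['cx'],v-c['cy']
    if n=='wrist':
        r=np.hypot(a,b); th=r/c['fx']; d=np.array([a/r*np.sin(th),b/r*np.sin(th),np.cos(th)])
        T=tool(st)@np.array(c['hand_eye'])
    else:
        d=np.array([a/c['fx'],b/c['fy'],1]); T=np.array(c['pose'])
    return T[:3,3],T[:3,:3]@d
def tool(st):
    T=np.eye(4);T[:3,:3]=R.from_euler('xyz',st['tcp_rot']).as_matrix();T[:3,3]=st['eef_pos'];return T
def onz(n,u,v,z,st=None):
    o,d=ray(n,u,v,st); return o+d*(z-o[2])/d[2]
def proj(n,p,st=None):
    c=env.get_calibration(n)
    T=np.array(c['pose']) if n!='wrist' else tool(st)@np.array(c['hand_eye'])
    q=np.linalg.inv(T)@np.append(p,1)
    if n=='wrist':
        r=np.hypot(q[0],q[1]);th=np.arctan2(r,q[2]); return np.array([c['cx']+c['fx']*th*q[0]/r,c['cy']+c['fx']*th*q[1]/r])
    return np.array([c['cx']+c['fx']*q[0]/q[2],c['cy']+c['fy']*q[1]/q[2]])
def snap(n,name):
    st=env.state(); im=env.read_camera(n)[:,:,::-1].copy(); cv2.imwrite(f'pics/{name}.png',im); return st,im
def crop(im,x0,x1,y0,y1,f,name):
    cv2.imwrite(f'pics/{name}.png',cv2.resize(im[y0:y1,x0:x1],None,fx=f,fy=f,interpolation=cv2.INTER_CUBIC))
E
python3 - <<'E'
from h import *
np.set_printoptions(precision=1,suppress=True)
def b(x,y,z): return onz('top',335+x/6-.4,200+y/6-.4,z)
TL,TR,BR,BL=[b(*p,10) for p in [(155,58),(677,247),(585,513),(58,318)]]
print(TL,TR,BR,BL,np.linalg.norm(TL-TR),np.linalg.norm(TL-BL)); c=(TL+TR+BR+BL)/4
y=(TL-TR+BL-BR);yaw=np.arctan2(-y[0],y[1]);print('binder',c,yaw)
Rz=R.from_euler('z',yaw).as_matrix()
for nm,p in dict(g=(168,275,60),p1=(407,262,55),p2=(553,316,55),piv=(230,108,70)).items():
    w=b(*p);print(nm,w,Rz.T@(w-c))
def q(x,y,z): return onz('top',185+x/10-.45,235+y/10-.45,z)
P=[q(*p,5) for p in [(120,222),(460,115),(513,297),(172,405)]]
print([np.linalg.norm(P[i]-P[i-1]) for i in range(4)]); c2=sum(P)/4; y=P[0]-P[1]+P[3]-P[2]
print('plate',c2,np.arctan2(-y[0],y[1])); print(q(307,255,27),q(174,240,5),q(420,165,5))
E
```

```text
[ 629.1 -156.6   10. ] [ 534.7 -428.8   10. ] [ 395.8 -379.9   10. ] [ 490.9 -107.7   10. ] 288.1712805373423 146.58747802992244
binder [ 512.6 -268.3   10. ] -0.33481370683073786
g [ 508.3 -160.7   60. ] [-39.4 100.2  50. ]
p1 [ 518.1 -281.6   55. ] [  9.5 -10.8  45. ]
p2 [ 492.2 -355.    55. ] [  9.2 -88.6  45. ]
piv [ 592.4 -190.2   70. ] [49.7 99.9 60. ]
[np.float64(59.90191550424175), np.float64(110.64831082272391), np.float64(59.85325778190758), np.float64(110.48037654313472)]
plate [458.3 290.9   5. ] 0.3301388239173752
[457.7 289.2  27. ] [463.4 335.7   5. ] [488.6 260.    5. ]
```

```bash
cat >> h.py <<'E'
np.set_printoptions(precision=2,suppress=True)
def target(pos,yaw):
    """tool down, tool z = (-sin yaw, cos yaw) (binder y when yaw=binder yaw), tool y = z x x"""
    x=np.array([0,0,-1.]);z=np.array([-np.sin(yaw),np.cos(yaw),0]);
    T=np.eye(4);T[:3,:3]=np.c_[x,np.cross(z,x),z];T[:3,3]=pos;return T
def delta(T,st=None):
    A=np.linalg.inv(tool(st or env.state()))@T
    return A[:3,3],R.from_matrix(A[:3,:3]).as_rotvec()
E
python3 - <<'E'
from h import *
st=env.state();print(tool(st),st['t'])
for s in (0,np.pi): print(target([0,0,0],-.335+s)[:3,:3],delta(target([480,-200,240],-.335+s)))
E
```

```text
[[  -0.      0.92    0.38  239.23]
 [   0.      0.38   -0.92 -577.25]
 [  -1.      0.     -0.    239.22]
 [   0.      0.      0.      1.  ]] 0.15
[[ 0.   -0.94  0.33]
 [ 0.    0.33  0.94]
 [-1.    0.    0.  ]] (array([  -0.56,  366.84, -256.35]), array([-2.41, -0.  , -0.  ]))
[[ 0.    0.94 -0.33]
 [ 0.   -0.33 -0.94]
 [-1.    0.    0.  ]] (array([  -0.56,  366.84, -256.35]), array([ 0.73, -0.  ,  0.  ]))
```

```bash
cat >> h.py <<'E'
def plan(T,n,st=None):
    A=tool(st or env.state());rv=R.from_matrix(A[:3,:3].T@T[:3,:3]).as_rotvec();d=(T[:3,3]-A[:3,3])/n
    out=[]
    for i in range(n):
        Ri=A[:3,:3]@R.from_rotvec(rv*i/n).as_matrix()
        out.append(np.r_[Ri.T@d,rv/n])
    for o in out: print(np.round(o[:3],1).tolist()+np.round(o[3:],3).tolist(),end=', ')
    print()
YB=-0.335
def binder(p): # binder coords (rel origin on bench) -> world
    return np.array([512.6,-268.3,0])+R.from_euler('z',YB).as_matrix()@np.array(p,float)
E
python3 - <<'E'
from h import *
print(binder([-40,40,0]))
plan(target([490,-215,240],YB),14)
E
```

```text
[ 487.97 -217.37    0.  ]
[-0.0, 26.5, -17.0, -0.172, -0.0, -0.0], [-0.0, 29.0, -12.3, -0.172, -0.0, -0.0], [-0.0, 30.7, -7.1, -0.172, -0.0, -0.0], [-0.0, 31.4, -1.7, -0.172, -0.0, -0.0], [-0.0, 31.3, 3.7, -0.172, -0.0, -0.0], [-0.1, 30.2, 9.0, -0.172, -0.0, -0.0], [-0.1, 28.2, 14.0, -0.172, -0.0, -0.0], [-0.1, 25.3, 18.7, -0.172, -0.0, -0.0], [-0.1, 21.8, 22.7, -0.172, -0.0, -0.0], [-0.1, 17.5, 26.1, -0.172, -0.0, -0.0], [-0.1, 12.8, 28.7, -0.172, -0.0, -0.0], [-0.1, 7.7, 30.5, -0.172, -0.0, -0.0], [-0.1, 2.3, 31.4, -0.172, -0.0, -0.0], [-0.1, -3.1, 31.3, -0.172, -0.0, -0.0],
```

Call:
{"method": "step_arm", "body": {"rows": [[0,26.5,-17,-0.172,0,0],[0,29,-12.3,-0.172,0,0],[0,30.7,-7,-0.172,0,0],[0,31.4,-1.7,-0.172,0,0],[0,31.3,3.7,-0.172,0,0],[0,30.2,9,-0.172,0,0],[0,28.2,14,-0.172,0,0],[0,25.3,18.7,-0.172,0,0]]}}

```text
t: 1.15
eef_pos: [381.9, -362.5, 237.5]
tcp_rot: [1.768, 1.567, 2.006]
ft_force: [1.6, 0.4, 0.1]
opening: 1.0
```

Call:
{"method": "step_arm", "body": {"rows": [[0,21.8,22.7,-0.172,0,0],[0,17.5,26,-0.172,0,0],[0,12.8,28.7,-0.172,0,0],[0,7.7,30.5,-0.172,0,0],[0,2.3,31.4,-0.172,0,0],[0,-3,31.3,-0.172,0,0]]}}

```text
t: 1.9
eef_pos: [483.8, -196.2, 237.3]
tcp_rot: [0.819, 1.565, 2.125]
ft_force: [0.8, -0.2, 0.7]
opening: 0.999
```

```bash
python3 - <<'E'
from h import *
st,im=snap('wrist','w1'); print(st['t'],st['eef_pos'],st['joints'],st['qvel'],delta(target([490,-215,240],YB),st))
E
```

```text
1.9 [ 483.77 -196.22  237.25] [-0.51  0.35  1.81  0.    0.99 -1.82] [ 0.5   0.04 -0.07  0.    0.02 -0.91] (array([ -2.85, -10.92, -16.48]), array([ 0.07,  0.  , -0.  ]))
```

View pics/w1.png

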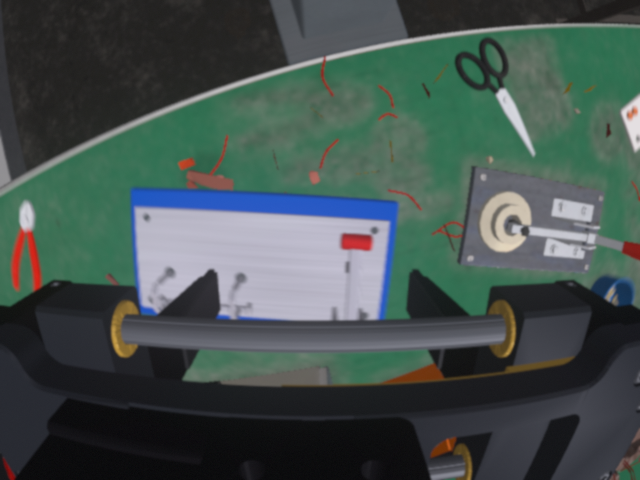

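Call:
{"method": "step_arm", "body": {"rows": [[0,-30,-8,0.06,0,0],[0,-30,-5,0.01,0,0],[0,0,0,0,0,0]]}}

```text
t: 2.33
eef_pos: [540.4, -222.5, 236.7]
tcp_rot: [0.836, 1.564, 2.08]
ft_force: [0.2, 1.1, -0.5]
opening: 0.999
```

```bash
python3 - <<'E'
from h import *
st,im=snap('wrist','w2'); print(st['t'],st['eef_pos'],st['qvel'],delta(target([490,-215,240],YB),st))
crop(im,120,440,150,330,2.5,'w2c')
E
```

```text
2.325 [ 540.42 -222.52  236.67] [ 0.   -0.02  0.04 -0.    0.    0.  ] (array([-3.12, 50.19, -9.01]), array([ 0.01,  0.  , -0.  ]))
```

View pics/w2c.png

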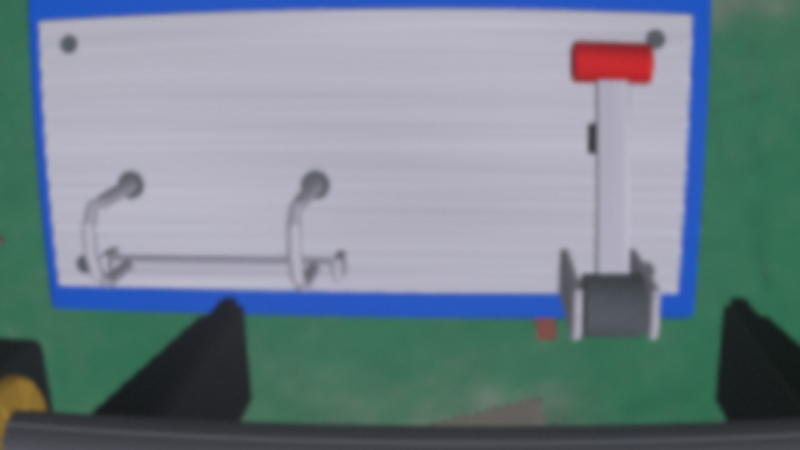

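```bash
python3 - <<'E'
from h import *
st=dict(eef_pos=np.array([540.42,-222.52,236.67]),tcp_rot=None)
st=env.state();print(st['eef_pos'])
w=lambda x,y,z: onz('wrist',120+x/2.5-.3,150+y/2.5-.3,z,st)
C=[w(*p,18) for p in [(38,22),(693,14),(680,294),(57,286)]]
for c in C: print(c)
print([np.linalg.norm(C[i]-C[i-1]) for i in range(4)])
c=sum(C)/4; y=C[1]-C[0]+C[2]-C[3]; yaw=np.arctan2(-y[0],y[1]);print('centre',c,yaw)
Rz=R.from_euler('z',yaw).as_matrix()
for n,p in dict(p1=(131,185,55),p2=(315,185,55)).items(): v=w(*p);print(n,v,Rz.T@(v-c))
for z in (37,50,62,75): v=w(613,62,z);print(z,v,Rz.T@(v-c)); 
for z in (37,50,62,75): v=onz('top',335+168/6-.4,200+275/6-.4,z);print('top',z,v,Rz.T@(v-c))
print(ray('wrist',365,175,st))
E
```

```text
[ 539.57 -222.05  236.67]
[ 416.49 -377.64   18.  ]
[ 504.78 -122.89   18.  ]
[ 614.27 -160.35   18.  ]
[ 525.44 -416.32   18.  ]
[np.float64(115.60926099454107), np.float64(269.61204536656066), np.float64(115.7277841656969), np.float64(270.9476381452807)]
centre [ 515.24 -269.3    18.  ] -0.333822620918832
p1 [ 493.54 -346.65   55.  ] [  4.84 -80.2   37.  ]
p2 [ 517.07 -279.04   55.  ] [ 4.92 -8.6  37.  ]
37 [ 511.29 -161.59   37.  ] [-39.03 100.47  19.  ]
50 [ 509.84 -163.07   50.  ] [-39.91  98.59  32.  ]
62 [ 508.51 -164.45   62.  ] [-40.72  96.86  44.  ]
75 [ 507.06 -165.93   75.  ] [-41.6   94.98  57.  ]
top 37 [ 511.16 -162.46   37.  ] [-38.87  99.6   19.  ]
top 50 [ 509.54 -161.46   50.  ] [-40.72 100.02  32.  ]
top 62 [ 508.05 -160.54   62.  ] [-42.43 100.4   44.  ]
top 75 [ 506.44 -159.54   75.  ] [-44.28 100.82  57.  ]
(array([ 472.98, -200.97,  381.82]), array([ 0.11,  0.11, -0.99]))
```

```bash
python3 - <<'E'
from h import *
st=env.state()
w=lambda x,y,z: onz('wrist',120+x/2.5-.3,150+y/2.5-.3,z,st)
c=np.array([515.24,-269.3,18]);Rz=R.from_euler('z',-.334).as_matrix()
for n,p in dict(p1=(131,185,18),p2=(315,185,18),t1=(90,205,55),t2=(297,205,55),hub=(617,305,70)).items(): v=w(*p);print(n,v,Rz.T@(v-c))
print(Rz.T@(st['eef_pos']-c))
T=target([c[0],c[1],0]+Rz@[10,160,190],-.334); print(delta(T,st)); plan(T,4,st)
E
```

```text
p1 [ 495.87 -363.15   18.  ] [ 12.46 -95.01   0.  ]
p2 [ 522.07 -287.88   18.  ] [ 12.54 -15.31   0.  ]
t1 [ 494.96 -366.2    55.  ] [ 12.6 -98.2  37. ]
t2 [ 521.85 -288.07   55.  ] [ 12.4  -15.56  37.  ]
hub [ 590.48 -189.05   70.  ] [ 44.77 100.48  52.  ]
[  7.5   52.62 218.67]
(array([ 47.15,  -3.65, 107.14]), array([ 0.01,  0.  , -0.01]))
[11.8, -0.9, 26.8, 0.002, 0.001, -0.001], [11.8, -0.8, 26.8, 0.002, 0.001, -0.001], [11.7, -0.8, 26.8, 0.002, 0.001, -0.001], [11.7, -0.7, 26.8, 0.002, 0.001, -0.001],
```

Call:
{"method": "step_arm", "body": {"rows": [[12,-1,27,0,0,0],[12,-1,27,0,0,0],[12,-1,27,0,0,0],[8,0,18,0,0,0],[0,0,0,0,0,0]]}}

```text
t: 3.0
eef_pos: [570.8, -126.0, 192.2]
tcp_rot: [1.057, 1.562, 2.3]
ft_force: [0.4, 0.2, -1.0]
opening: 1.0
```

```bash
python3 - <<'E'
from h import *
st,im=snap('wrist','w3'); print(st['t'],st['eef_pos'],st['tcp_rot'],st['qvel'])
crop(im,40,360,120,340,2.5,'w3c')
import pickle;pickle.dump(st,open('st3.pkl','wb'))
E
```

```text
3.0 [ 570.8  -126.01  192.16] [1.06 1.56 2.3 ] [-0.01 -0.01 -0.   -0.    0.   -0.01]
```

View pics/w3c.png

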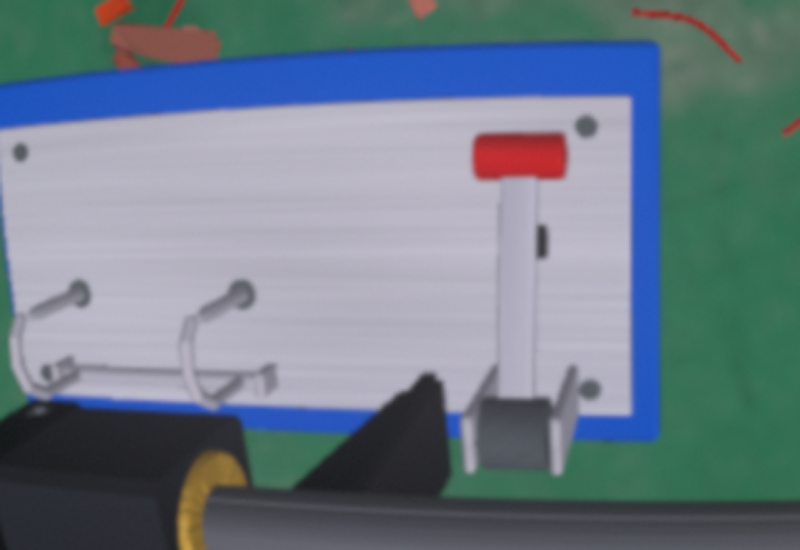

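```bash
python3 - <<'E'
from h import *
import pickle
st=pickle.load(open('st3.pkl','rb'))
w=lambda x,y,z: onz('wrist',40+x/2.5-.3,120+y/2.5-.3,z,st)
c=np.array([515.24,-269.3,18]);Rz=R.from_euler('z',-.334).as_matrix()
L=lambda v:Rz.T@(v-c)
for p in [(632,96),(631,414),(241,293),(78,294)]: print('bed',L(w(*p,18)),'expect +-58,135')
print('hub',L(w(515,435,70)))
for z in (30,37,45,50,62,75): print(z,L(w(519.5,156,z)),L(w(473,156,z))[1]-L(w(566,156,z))[1])
E
```

```text
bed [-56.46 135.46   0.  ] expect +-58,135
bed [ 58.49 134.44   0.  ] expect +-58,135
bed [ 13.28 -15.66   0.  ] expect +-58,135
bed [ 13.83 -96.44   0.  ] expect +-58,135
hub [ 46.17 100.68  52.  ]
30 [-37.04  98.34  12.  ] -31.710660508665725
37 [-37.66  99.55  19.  ] -30.988695206955043
45 [-38.36 100.95  27.  ] -30.163592004999998
50 [-38.8  101.82  32.  ] -29.64790250377804
62 [-39.85 103.91  44.  ] -28.41024770084536
75 [-40.99 106.17  57.  ] -27.069454997668316
```

```bash
cat >> h.py <<'E'
C0=np.array([515.24,-269.3,0]);YB=-.334;RB=R.from_euler('z',YB).as_matrix()
def B(x,y,z): return C0+RB@np.array([x,y,z],float)
def L(v): return RB.T@(np.array(v)-C0)
E
python3 - <<'E'
from h import *
T=target(B(-38.2,100.1,110),YB);print(delta(T));plan(T,4)
E
```

```text
(array([ 82.62,  43.65, -53.01]), array([ 0.01,  0.  , -0.01]))
[20.7, 10.9, -13.3, 0.001, 0.001, -0.002], [20.6, 10.9, -13.2, 0.001, 0.001, -0.002], [20.6, 11.0, -13.2, 0.001, 0.001, -0.002], [20.6, 11.0, -13.2, 0.001, 0.001, -0.002],
```

Call:
{"method": "step_arm", "body": {"rows": [[20,11,-13.5,0.003,0,-0.003],[20,11,-13.5,0.003,0,-0.003],[20,11,-13.5,0.003,0,-0.003],[18,8,-10,0,0,0],[0,0,0,0,0,0]], "grip": 52}}

```text
t: 3.68
eef_pos: [513.5, -166.0, 115.4]
tcp_rot: [-1.142, 1.563, 0.088]
ft_force: [-0.1, -0.3, 0.9]
opening: 0.565
```

```bash
python3 - <<'E'
from h import *
T=target(B(-38.2,100.1,53),YB);st,im=snap('wrist','w4');print(st['t'],st['opening'],L(st['eef_pos']),delta(T,st))
E
```

```text
3.675 0.5649437819297602 [-35.46  97.03 115.44] (array([62.43,  3.22,  2.84]), array([-0.01,  0.  ,  0.01]))
```

View pics/w4.png

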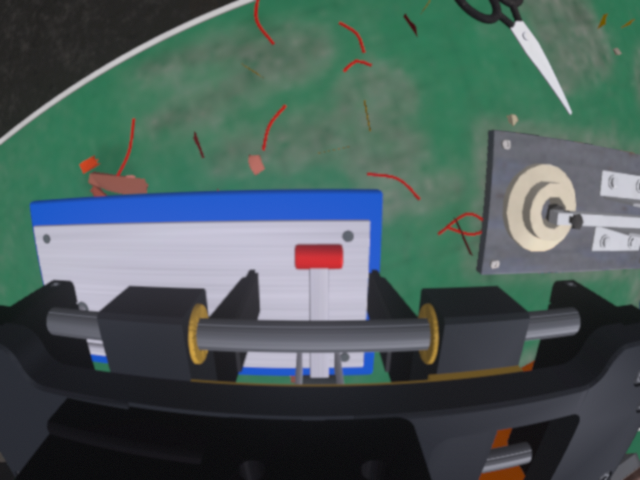

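Call:
{"method": "step_arm", "body": {"rows": [[20,1.5,1.5,0,0,0.003],[20,1,1,0,0,0],[12,0.5,0.3,0,0,0],[0,0,0,0,0,0]]}}

```text
t: 4.22
eef_pos: [516.3, -163.7, 67.0]
tcp_rot: [-1.385, 1.557, -0.156]
ft_force: [-0.2, -0.0, 0.4]
opening: 0.542
```

```bash
python3 - <<'E'
from h import *
T=target(B(-38.2,100.1,53),YB);st,im=snap('wrist','w5');print(st['t'],st['opening'],L(st['eef_pos']),delta(T,st),st['ft_force'])
crop(im,200,440,170,350,3.3,'w5c')
E
```

```text
4.225 0.5415177414288509 [-33.66 100.12  67.  ] (array([13.94,  4.73, -0.09]), array([-0.01,  0.  ,  0.01])) [-0.18 -0.04  0.42]
```

View pics/w5c.png

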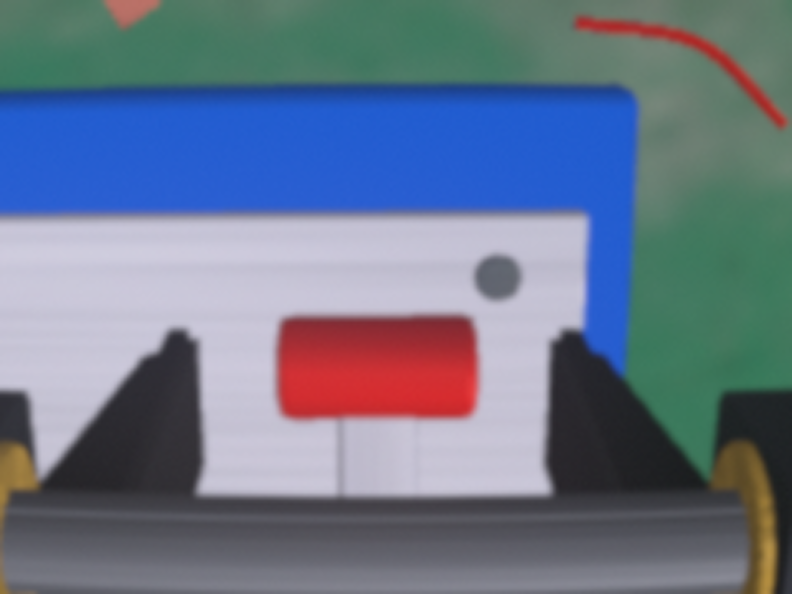

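Call:
{"method": "step_arm", "body": {"rows": [[7,4,0,0,0,0.005],[7,3,0,0,0,0.003],[3,0,0,0,0,0],[0,0,0,0,0,0]]}}

```text
t: 4.78
eef_pos: [510.2, -161.5, 50.6]
tcp_rot: [-1.288, 1.563, -0.058]
ft_force: [0.6, -0.3, 0.6]
opening: 0.545
```

```bash
python3 - <<'E'
from h import *
T=target(B(-38.2,100.1,53),YB);st,im=snap('wrist','w6');print(st['t'],st['opening'],L(st['eef_pos']),delta(T,st),st['ft_force'])
crop(im,200,440,170,350,3.3,'w6c')
E
```

```text
4.775 0.5449136507141471 [-40.07 100.17  50.57] (array([-2.41, -1.89, -0.06]), array([-0.01,  0.  ,  0.01])) [ 0.63 -0.26  0.58]
```

View pics/w6c.png

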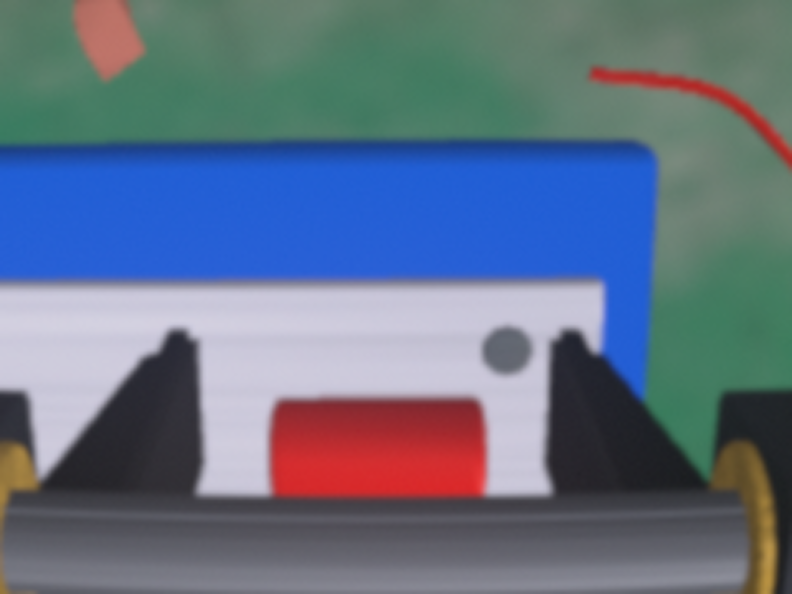

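Call:
{"method": "step_arm", "body": {"rows": [[-1,-1.5,0,0,0,0],[0,0,0,0,0,0],[0,0,0,0,0,0],[0,0,0,0,0,0],[0,0,0,0,0,0]], "grip": 20}}

```text
t: 5.45
eef_pos: [512.1, -161.9, 52.1]
tcp_rot: [-1.283, 1.562, -0.054]
ft_force: [1.0, 0.2, -0.3]
opening: 0.314
```

```bash
python3 - <<'E'
from h import *
st=env.state();print(st['t'],st['opening']*95,L(st['eef_pos']),st['ft_force'],st['moment'])
E
```

```text
5.45 29.865021462231667 [-38.24 100.46  52.12] [ 1.04  0.23 -0.33] [ 0.25 -0.24  0.01]
```

Call:
{"method": "step_arm", "body": {"rows": [[-3,0.5,0,0,0,0],[-4,0.5,0,0,0,0],[-5,0.5,0,0,0,0],[-5,0.5,0,0,0,0],[-5,0.2,0,0,0,0]]}}

```text
t: 6.08
eef_pos: [509.3, -160.9, 75.3]
tcp_rot: [-1.226, 1.563, 0.004]
ft_force: [1.8, 1.4, 1.1]
opening: 0.316
```

Call:
{"method": "step_arm", "body": {"rows": [[-7,0,0,0,0,0],[-7,-1,0,0,0,0],[-7,-1.5,0,0,0,0],[-7,-2,0,0,0,0],[-5,-2,0,0,0,0],[0,0,0,0,0,0]]}}

```text
t: 6.82
eef_pos: [516.6, -163.5, 112.0]
tcp_rot: [-1.343, 1.56, -0.113]
ft_force: [2.3, 1.4, 0.9]
opening: 0.31
```

```bash
python3 - <<'E'
from h import *
st,im=snap('wrist','w7');print(st['t'],st['opening']*95,L(st['eef_pos']),st['ft_force'],st['moment'])
E
```

```text
6.825 29.487949414094295 [-33.36 100.37 111.97] [2.3  1.37 0.9 ] [ 0.39 -0.38  0.07]
```

View pics/w7.png

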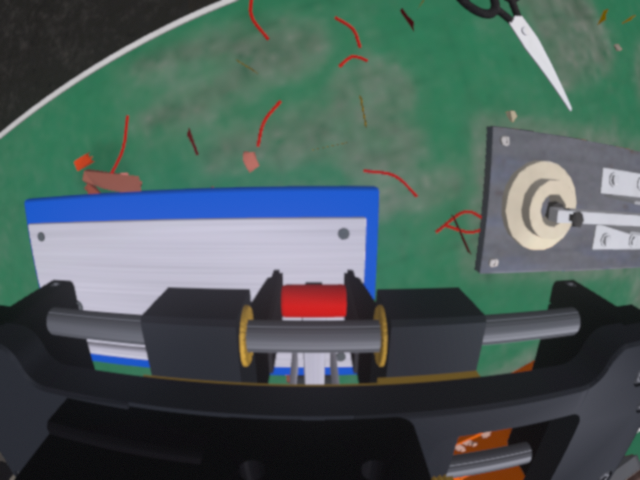

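Call:
{"method": "step_arm", "body": {"rows": [[0,0,0,0,0,0],[0,0,0,0,0,0],[0,0,0,0,0,0]], "grip": 52}}

```text
t: 7.25
eef_pos: [515.8, -163.6, 111.1]
tcp_rot: [-1.322, 1.562, -0.093]
ft_force: [-0.6, 0.4, 0.3]
opening: 0.536
```

Call:
{"method": "step_arm", "body": {"rows": [[-25,0,0,0,0,0],[-35,0,0,0,0,0],[-40,0,0,0,0,0],[-20,0,0,0,0,0]]}}

```text
t: 7.75
eef_pos: [513.6, -163.4, 232.3]
tcp_rot: [-0.889, 1.567, 0.341]
ft_force: [-0.3, -0.3, -0.6]
opening: 0.549
```

```bash
python3 - <<'E'
from h import *
st,im=snap('wrist','w8');print(st['t'],st['opening']*95,L(st['eef_pos']),st['ft_force'],st['moment'])
T=target([458,290.2,200],.33); print(delta(T,st)); plan(T,13,st)
E
```

```text
7.75 52.12016884351732 [-36.26  99.48 232.28] [-0.28 -0.35 -0.63] [ 0.07 -0.12 -0.03]
(array([ 32.66, 204.32, 408.78]), array([-0.67,  0.  ,  0.  ]))
[2.5, 15.7, 31.4, -0.052, 0.0, 0.0], [2.5, 14.1, 32.2, -0.052, 0.0, 0.0], [2.5, 12.4, 32.9, -0.052, 0.0, 0.0], [2.5, 10.7, 33.5, -0.052, 0.0, 0.0], [2.5, 8.9, 34.0, -0.052, 0.0, 0.0], [2.5, 7.2, 34.4, -0.052, 0.0, 0.0], [2.5, 5.4, 34.7, -0.052, 0.0, 0.0], [2.5, 3.6, 35.0, -0.052, 0.0, 0.0], [2.5, 1.8, 35.1, -0.052, 0.0, 0.0], [2.5, -0.1, 35.2, -0.052, 0.0, 0.0], [2.5, -1.9, 35.1, -0.052, 0.0, 0.0], [2.5, -3.7, 35.0, -0.052, 0.0, 0.0], [2.5, -5.5, 34.7, -0.052, 0.0, 0.0],
```

View pics/w8.png

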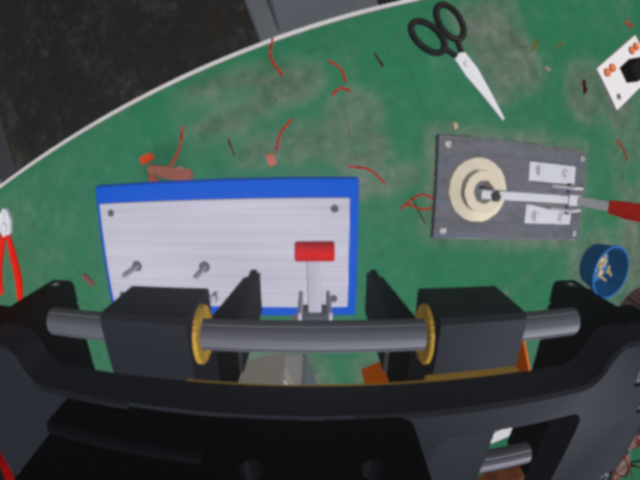

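Call:
{"method": "step_arm", "body": {"rows": [[0,15.7,31.4,-0.052,0,0],[0,14,32.2,-0.052,0,0],[0,12.4,33,-0.052,0,0],[0,10.7,33.5,-0.052,0,0],[0,9,34,-0.052,0,0],[0,7.2,34.4,-0.052,0,0],[0,5.4,34.7,-0.052,0,0],[0,3.6,35,-0.052,0,0]]}}

```text
t: 8.8
eef_pos: [475.8, 121.3, 229.1]
tcp_rot: [-1.813, 1.569, -0.159]
ft_force: [0.4, -0.0, 0.3]
opening: 0.544
```

Call:
{"method": "step_arm", "body": {"rows": [[0,1.8,35,-0.052,0,0],[0,0,35,-0.052,0,0],[0,-2,35,-0.052,0,0],[0,-3.7,20,-0.04,0,0],[0,0,0,0,0,0]]}}

```text
t: 9.43
eef_pos: [457.9, 251.1, 225.1]
tcp_rot: [1.933, 1.568, -2.49]
ft_force: [0.3, -0.4, -0.6]
opening: 0.546
```

```bash
python3 - <<'E'
from h import *
st,im=snap('wrist','w9');print(st['t'],st['opening']*95,(st['eef_pos']),st['ft_force'],st['qvel'])
T=target([458,290.2,200],.33); print(delta(T,st)); 
import pickle;pickle.dump(st,open('st9.pkl','wb'))
E
```

```text
9.425 51.90735621368539 [457.85 251.08 225.13] [ 0.29 -0.35 -0.62] [-0.01  0.    0.02 -0.   -0.01  0.  ]
(array([ 25.05, -11.36,  37.49]), array([-0.04, -0.  , -0.  ]))
```

View pics/w9.png

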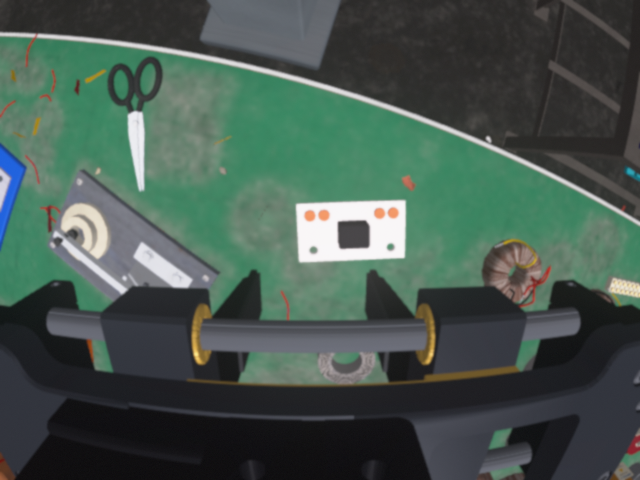

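```bash
python3 - <<'E'
from h import *
im=cv2.imread('pics/w9.png'); crop(im,280,420,190,270,5.5,'w9c')
E
```

```text
(no output)
```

View pics/w9c.png

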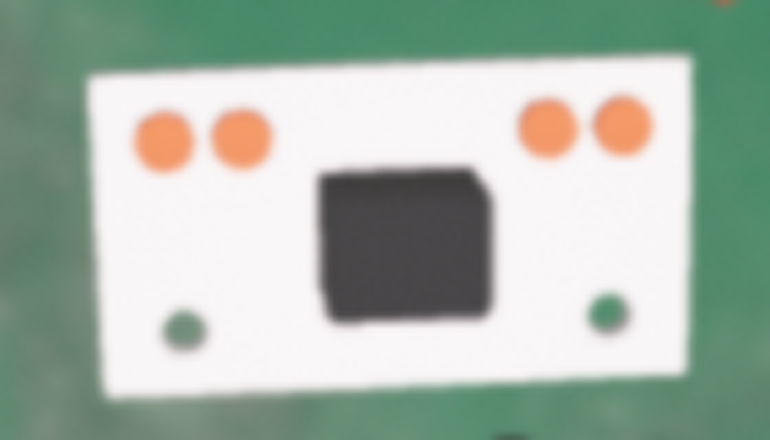

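```bash
python3 - <<'E'
from h import *
import pickle
st=pickle.load(open('st9.pkl','rb'))
w=lambda x,y,z: onz('wrist',280+x/5.5-.4,190+y/5.5-.4,z,st)
P=[w(*p,5) for p in [(88,75),(693,57),(687,374),(106,398)]]
print([np.linalg.norm(P[i]-P[i-1]) for i in range(4)])
c=sum(P)/4; y=P[1]-P[0]+P[2]-P[3]; yaw=np.arctan2(-y[0],y[1]); print(c,yaw)
h1,h2=w(185,330,4),w(609,314,4); d=h2-h1; print(h1,h2,np.linalg.norm(d),np.arctan2(-d[0],d[1]),R.from_euler('z',-yaw).as_matrix()@((h1+h2)/2-c))
print('block',w(411,245,29))
T=target([c[0],c[1],80],yaw); print(delta(T))
E
```

```text
[np.float64(61.04843432848437), np.float64(110.88649929560776), np.float64(60.77888415828518), np.float64(110.49704075912499)]
[458.96 291.61   5.  ] 0.3276494634936096
[488.96 259.68   4.  ] [463.3  335.34   4.  ] 79.88849441991749 0.32700489013471795 [18.16  0.06 -1.  ]
block [456.59 290.67  29.  ]
(array([145.06, -13.22,  39.36]), array([-0.04, -0.  , -0.  ]))
```

Call:
{"method": "step_arm", "body": {"rows": [[10,-7,20,-0.02,0,0],[22,-5,17,-0.015,0,0],[28,0,1,0,0,0],[28,0,0,0,0,0],[28,0,0,0,0,0],[20,0,0,0,0,0],[0,0,0,0,0,0]]}}

```text
t: 10.35
eef_pos: [458.7, 290.9, 81.0]
tcp_rot: [1.829, 1.566, -2.565]
ft_force: [-0.1, 0.6, 0.5]
opening: 0.548
```

```bash
python3 - <<'E'
from h import *
st,im=snap('wrist','w10');print(st['t'],st['opening']*95,(st['eef_pos']),st['ft_force'])
T=target([458.5,291,32],.3275); print(delta(T,st)); crop(im,200,440,170,350,3.3,'w10c')
E
```

```text
10.35 52.06000510151346 [458.7  290.91  81.03] [-0.09  0.56  0.54]
(array([49.03, -0.07,  0.21]), array([-0.01, -0.  , -0.  ]))
```

View pics/w10c.png

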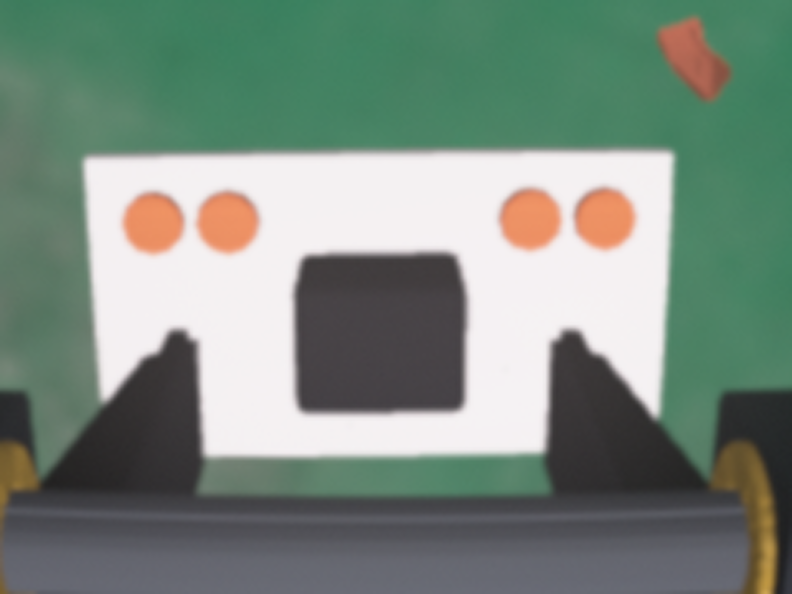

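Call:
{"method": "step_arm", "body": {"rows": [[15,0,0.8,-0.005,0,0],[15,0,0,0,0,0],[10,0,0,0,0,0],[4,0,0,0,0,0],[0,0,0,0,0,0]]}}

```text
t: 11.02
eef_pos: [459.4, 292.1, 36.1]
tcp_rot: [2.214, 1.569, -2.175]
ft_force: [0.6, 0.2, 0.6]
opening: 0.545
```

```bash
python3 - <<'E'
from h import *
st=env.state();print(st['t'],st['opening']*95,(st['eef_pos']),st['ft_force'])
T=target([458.5,291,32],.3275); print(delta(T,st))
E
```

```text
11.025 51.791588642923564 [459.45 292.14  36.11] [0.59 0.2  0.61]
(array([ 4.11,  1.25, -0.78]), array([-0., -0., -0.]))
```

Call:
{"method": "step_arm", "body": {"rows": [[3.5,1,0,0,0,0],[0,0,0,0,0,0]]}}

```text
t: 11.28
eef_pos: [458.6, 291.9, 32.9]
tcp_rot: [2.87, 1.57, -1.519]
ft_force: [0.7, 0.3, -0.7]
opening: 0.546
```

Call:
{"method": "step_arm", "body": {"rows": [[0,0,0,0,0,0],[0,0,0,0,0,0],[0,0,0,0,0,0],[0,0,0,0,0,0]], "grip": 20}}

```text
t: 11.78
eef_pos: [458.8, 292.0, 33.3]
tcp_rot: [-2.285, 1.57, -0.39]
ft_force: [0.3, -0.1, -0.6]
opening: 0.313
```

```bash
python3 - <<'E'
from h import *
st,im=snap('wrist','w11');print(st['t'],st['opening']*95,(st['eef_pos']),st['ft_force'],st['moment'])
T=target([458.5,291,32],.3275); print(delta(T,st))
crop(im,200,440,170,350,3.3,'w11c')
E
```

```text
11.775 29.720591025434224 [458.83 291.99  33.32] [ 0.34 -0.09 -0.56] [ 0.15 -0.17 -0.04]
(array([ 1.32,  0.63, -0.84]), array([-0., -0.,  0.]))
```

View pics/w11c.png

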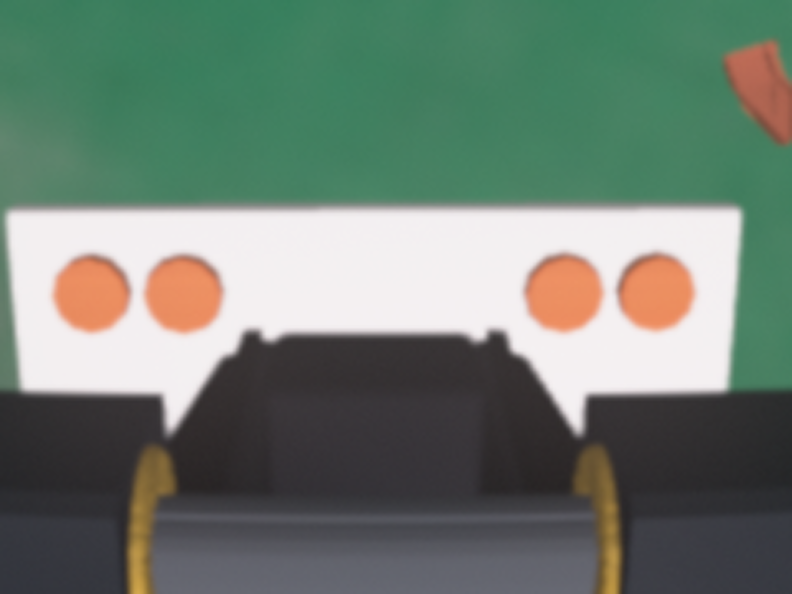

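Call:
{"method": "step_arm", "body": {"rows": [[-4,0,0,0,0,0],[-10,0,0,0,0,0],[-20,0,0,0,0,0],[-30,0,0,0,0,0],[-40,0,0,0,0,0],[-50,0,0,0,0,0],[-35,0,0,0,0,0],[-10,0,0,0,0,0]]}}

```text
t: 12.82
eef_pos: [457.7, 291.6, 241.6]
tcp_rot: [-2.712, 1.57, -0.818]
ft_force: [0.8, -0.2, -0.5]
opening: 0.314
```

```bash
python3 - <<'E'
from h import *
st,im=snap('wrist','w12');print(st['t'],st['opening']*95,(st['eef_pos']),st['ft_force'],st['moment'])
T=target(B(25,-55,240),YB); print(delta(T,st)); plan(T,18,st)
a=onz('top',430,214,0);print('box front',a)
o,d=ray('top',430,192); print('box h', (o+d*(a[0]-o[0])/d[0]))
crop(im,200,440,170,350,3.3,'w12c')
E
```

```text
12.825 29.875671085336027 [457.74 291.6  241.65] [ 0.82 -0.21 -0.55] [ 0.13 -0.13 -0.04]
(array([   1.99,  137.6 , -608.9 ]), array([ 0.66, -0.  ,  0.  ]))
[0.1, 7.6, -33.8, 0.037, -0.0, 0.0], [0.1, 6.4, -34.1, 0.037, -0.0, 0.0], [0.1, 5.2, -34.3, 0.037, -0.0, 0.0], [0.1, 3.9, -34.5, 0.037, -0.0, 0.0], [0.1, 2.6, -34.6, 0.037, -0.0, 0.0], [0.1, 1.4, -34.7, 0.037, -0.0, 0.0], [0.1, 0.1, -34.7, 0.037, -0.0, 0.0], [0.1, -1.2, -34.7, 0.037, -0.0, 0.0], [0.1, -2.4, -34.6, 0.037, -0.0, 0.0], [0.1, -3.7, -34.5, 0.037, -0.0, 0.0], [0.1, -4.9, -34.3, 0.037, -0.0, 0.0], [0.1, -6.2, -34.1, 0.037, -0.0, 0.0], [0.1, -7.4, -33.9, 0.037, -0.0, 0.0], [0.1, -8.7, -33.6, 0.037, -0.0, 0.0], [0.1, -9.9, -33.2, 0.037, -0.0, 0.0], [0.1, -11.1, -32.9, 0.037, -0.0, 0.0], [0.1, -12.3, -32.4, 0.037, -0.0, 0.0], [0.1, -13.5, -32.0, 0.037, -0.0, 0.0], 
box front [ 620.35 -377.33    0.  ]
box h [ 620.35 -313.87  300.89]
```

View pics/w12c.png

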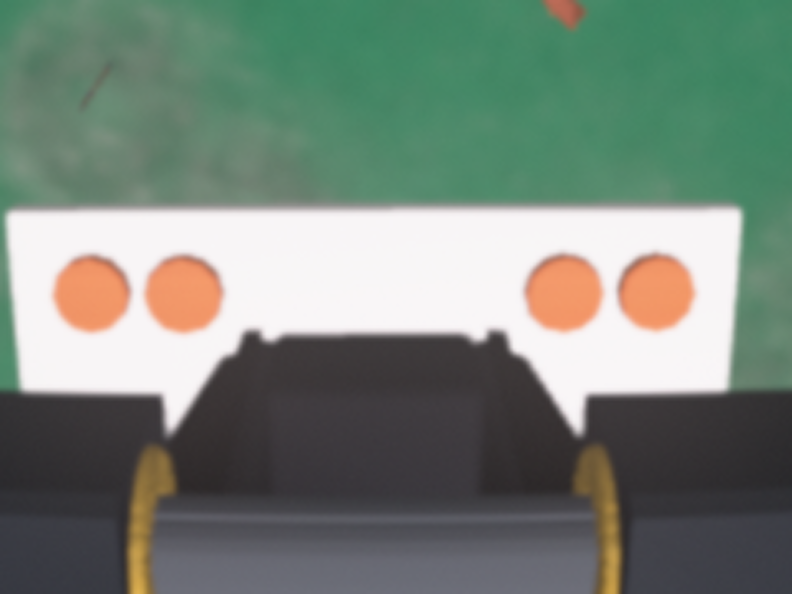

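Call:
{"method": "step_arm", "body": {"rows": [[0,7.6,-20,0.037,0,0],[0,6.4,-34,0.037,0,0],[0,5.2,-34,0.037,0,0],[0,3.9,-34,0.037,0,0],[0,2.6,-34,0.037,0,0],[0,1.4,-34,0.037,0,0],[0,0,-34,0.037,0,0],[0,-1.2,-34,0.037,0,0]]}}

```text
t: 13.88
eef_pos: [472.1, 18.5, 230.8]
tcp_rot: [1.77, 1.551, -2.933]
ft_force: [-0.1, 0.4, -1.7]
opening: 0.313
```

Call:
{"method": "step_arm", "body": {"rows": [[0,-2.4,-34,0.037,0,0],[0,-3.7,-34,0.037,0,0],[0,-4.9,-34,0.037,0,0],[0,-6.2,-34,0.037,0,0],[0,-7.4,-34,0.037,0,0],[0,-8.7,-34,0.037,0,0],[0,-9.9,-25,0.037,0,0],[0,0,-10,0.02,0,0]]}}

```text
t: 14.88
eef_pos: [477.5, -237.6, 218.4]
tcp_rot: [1.758, 1.53, 3.034]
ft_force: [-0.6, -0.0, -1.7]
opening: 0.318
```

```bash
python3 - <<'E'
from h import *
st=env.state();print(st['t'],st['opening']*95,(st['eef_pos']),L(st['eef_pos']),st['qvel'])
T=target(B(25,-55,240),YB); print(delta(T,st)); plan(T,5,st)
E
```

```text
14.875 30.181935917747257 [ 477.46 -237.61  218.37] [-46.08  17.55 218.37] [-0.15  0.02  0.   -0.    0.01  0.02]
(array([-23.76, -67.24, -75.48]), array([ 0.04, -0.01, -0.04]))
[-4.8, -13.4, -15.1, 0.008, -0.002, -0.008], [-4.7, -13.6, -15.0, 0.008, -0.002, -0.008], [-4.6, -13.8, -14.9, 0.008, -0.002, -0.008], [-4.5, -13.9, -14.7, 0.008, -0.002, -0.008], [-4.4, -14.1, -14.6, 0.008, -0.002, -0.008],
```

Call:
{"method": "step_arm", "body": {"rows": [[-5,-13.5,-15,0.008,-0.002,-0.008],[-5,-13.5,-15,0.008,-0.002,-0.008],[-5,-14,-15,0.008,-0.002,-0.008],[-5,-14,-15,0.008,-0.002,-0.008],[-2,-8,-9,0.003,-0.002,-0.005],[0,0,0,0,0,0]]}}

```text
t: 15.62
eef_pos: [514.6, -324.6, 235.7]
tcp_rot: [1.085, 1.56, 2.322]
ft_force: [-0.5, 1.2, -1.0]
opening: 0.313
```

```bash
python3 - <<'E'
from h import *
import pickle
st,im=snap('wrist','w13');pickle.dump(st,open('st13.pkl','wb'))
print(st['t'],st['opening']*95,(st['eef_pos']),L(st['eef_pos']),st['qvel'])
T=target(B(25,-55,240),YB); print(delta(T,st)); crop(im,140,460,130,330,2.5,'w13c')
E
```

```text
15.625 29.751804472925503 [ 514.56 -324.62  235.72] [ 17.49 -52.48 235.72] [ 0.   -0.    0.02  0.    0.    0.  ]
(array([-4.36, -7.47, -2.5 ]), array([ 0.  ,  0.  , -0.01]))
```

View pics/w13c.png

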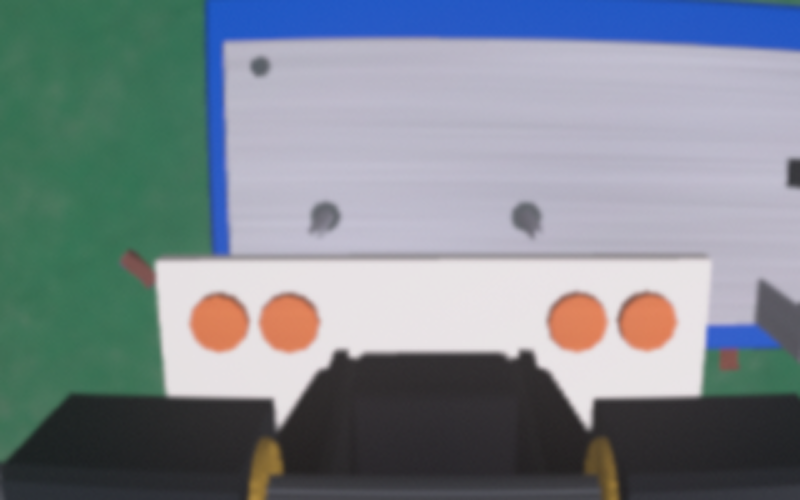

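```bash
python3 - <<'E'
from h import *
import pickle
st=pickle.load(open('st13.pkl','rb'))
T=tool(st)
w=lambda x,y,z: onz('wrist',140+x/2.5-.3,130+y/2.5-.3,z,st)
b1,b2=w(325,216,18),w(526,216,18); t1,t2=w(315,233,55),w(535,235,55)
print('bases',L(b1),L(b2),(L(b1)+L(b2))/2); print('tips',L(t1),L(t2),(L(t1)+L(t2))/2)
d=b2-b1;print('post yaw',np.arctan2(-d[0],d[1]),np.linalg.norm(d))
for q in [(223,41,18),]: print('bed corner',L(w(*q)))
zp=st['eef_pos'][2]-28.3
e1,e2=w(155,259,zp),w(711,257.5,zp); d=e2-e1; print('edge len',np.linalg.norm(d),'yaw',np.arctan2(-d[0],d[1]))
inv=np.linalg.inv(T); print('edge mid in tool',(inv@np.append((e1+e2)/2,1)))
z=T[:3,2];print('tool yaw',np.arctan2(-z[0],z[1]))
o=[w(*p,zp) for p in [(219,322),(289,322),(577,322),(647,321)]]
print('dots in tool',[ (inv@np.append(p,1))[:3] for p in o])
# plate from w9
s9=pickle.load(open('st9.pkl','rb')) 
g=target([458.83,291.99,33.32],.3275); h=np.array([(488.96+463.3)/2,(259.68+335.34)/2,0]); c=np.array([458.96,291.61,0])
print('holes in tool at grasp', (np.linalg.inv(g)@np.append(h,1)), (np.linalg.inv(g)@np.append(c,1)))
E
```

```text
bases [ 13.44 -95.62  18.  ] [ 13.47 -15.56  18.  ] [ 13.45 -55.59  18.  ]
tips [ 12.98 -95.15  55.  ] [ 13.74 -16.06  55.  ] [ 13.36 -55.6   55.  ]
post yaw -0.3343057136925675 80.06816790407352
bed corner [ -57.06 -135.14   18.  ]
edge len 109.87103640026017 yaw -0.33134249903016927
edge mid in tool [28.57 29.67 -0.86  1.  ]
tool yaw -0.33341722945513735
dots in tool [array([ 28.24,  16.68, -43.4 ]), array([ 28.31,  16.75, -29.23]), array([28.59, 16.7 , 27.44]), array([28.66, 16.8 , 41.64])]
holes in tool at grasp [ 33.32 -18.16  -0.34   1.  ] [33.32 -0.   -0.4   1.  ]
```

Call:
{"method": "step_arm", "body": {"rows": [[5,8,-1,0.002,0,-0.005],[10,8,-1,0,0,-0.003],[20,5,0,0,0,0],[25,1,0,0,0,0],[25,0,0,0,0,0],[20,0,0,0,0,0],[12,0,0,0,0,0],[0,0,0,0,0,0]]}}

```text
t: 16.68
eef_pos: [487.1, -313.2, 112.7]
tcp_rot: [0.581, 1.563, 1.818]
ft_force: [0.8, 0.2, -0.9]
opening: 0.316
```

```bash
cat >>h.py <<'E'
np.set_printoptions(precision=4,suppress=True)
E
python3 - <<'E'
from h import *
st,im=snap('wrist','w14')
print(st['t'],st['opening']*95,L(st['eef_pos']),st['ft_force'])
T=target(B(-4.9,-54.8,100),YB); print(delta(T,st)); print(tool(st)[:3,:3])
E
```

```text
16.675 29.993245776904697 [-12.2139 -50.6821 112.727 ] [ 0.8151  0.2329 -0.8567]
(array([12.6715, -7.3616, -4.203 ]), array([ 0.0009,  0.0062, -0.0041]))
[[-0.0018 -0.945   0.327 ]
 [ 0.0072  0.3269  0.945 ]
 [-1.      0.0041  0.0062]]
```

View pics/w14.png

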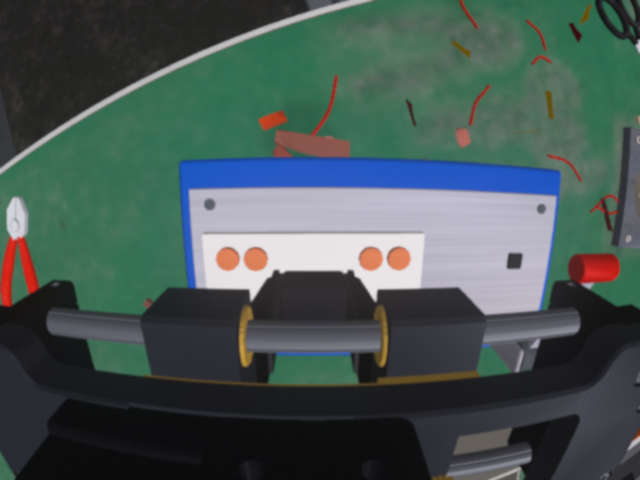

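Call:
{"method": "step_arm", "body": {"rows": [[4,-5,-3,0,0.004,-0.003],[3,-2.4,-1.2,0,0.002,-0.001],[0,0,0,0,0,0]]}}

```text
t: 17.1
eef_pos: [493.9, -320.7, 107.4]
tcp_rot: [-1.973, 1.567, -0.735]
ft_force: [0.3, 0.3, -1.5]
opening: 0.314
```

```bash
python3 - <<'E'
from h import *
st=env.state()
print(st['t'],st['opening']*95,L(st['eef_pos']),st['ft_force'])
T=target(B(-4.9,-54.8,100),YB); print(delta(T,st)); print(tool(st)[:3,:3])
E
```

```text
17.1 29.869103747799066 [ -3.309  -55.5493 107.4195] [ 0.2827  0.2548 -1.5275]
(array([7.4121, 1.6188, 0.7629]), array([ 0.0009, -0.0016,  0.0038]))
[[ 0.0031 -0.945   0.3269]
 [-0.0028  0.3269  0.945 ]
 [-1.     -0.0038 -0.0016]]
```

Call:
{"method": "step_arm", "body": {"rows": [[6,1.2,0.5,0,-0.001,0.003],[0,0.2,0.2,0,0,0],[0,0,0,0,0,0]]}}

```text
t: 17.48
eef_pos: [492.7, -319.4, 101.2]
tcp_rot: [-2.203, 1.57, -0.966]
ft_force: [1.0, -0.1, -1.0]
opening: 0.316
```

```bash
python3 - <<'E'
from h import *
st,im=snap('wrist','w15')
s2=env.read_camera('scene')[:,:,::-1]; crop(s2,360,430,220,280,10,'s15')
print(st['t'],st['opening']*95,L(st['eef_pos']),st['ft_force'])
T=target(B(-4.9,-54.8,100),YB); print(delta(T,st)); print(tool(st)[:3,:3])
E
```

```text
17.475 30.00828675576368 [ -4.8197 -54.7507 101.1647] [ 1.0098 -0.057  -0.983 ]
(array([ 1.1647,  0.0813, -0.0486]), array([ 0.0009, -0.0006,  0.0008]))
[[ 0.0005 -0.945   0.3269]
 [-0.0008  0.3269  0.945 ]
 [-1.     -0.0008 -0.0006]]
```

View pics/s15.png

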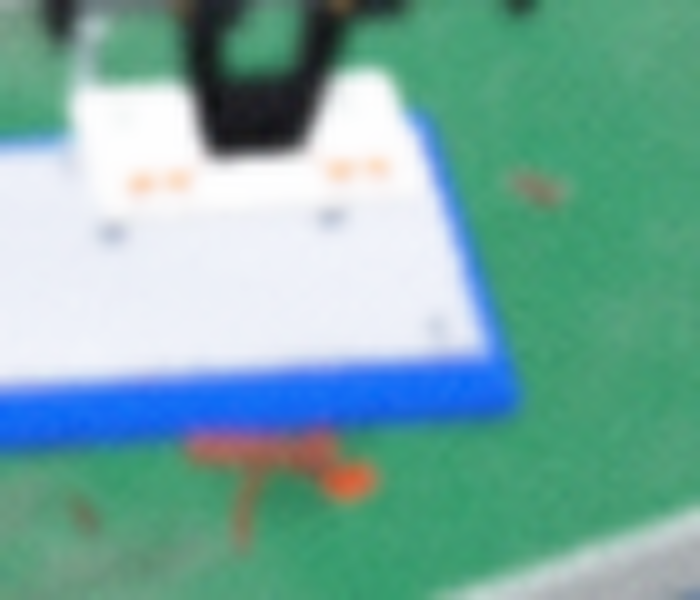

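Call:
{"method": "step_arm", "body": {"rows": [[5,0,0,0,0,0],[5,0,0,0,0,0],[4,0,0,0,0,0],[0,0,0,0,0,0]]}}

```text
t: 18.08
eef_pos: [492.7, -319.4, 86.1]
tcp_rot: [-2.258, 1.57, -1.02]
ft_force: [-0.2, 0.0, -0.9]
opening: 0.314
```

```bash
cat > chk.py <<'E'
from h import *
st=env.state()
print(st['t'],st['opening']*95,L(st['eef_pos']),st['ft_force'],st['moment'])
print(delta(target(B(-4.9,-54.8,51.5),YB),st))
E
python3 chk.py
```

```text
18.075 29.8088818239114 [ -4.8521 -54.76    86.0554] [-0.1934  0.0333 -0.9279] [ 0.0601 -0.1731 -0.0148]
(array([34.5554,  0.0691, -0.0226]), array([ 0.0009, -0.0005,  0.0006]))
```

Call:
{"method": "step_arm", "body": {"rows": [[3,0,0,0,0,0],[3,0,0,0,0,0],[3,0,0,0,0,0],[0,0,0,0,0,0]]}}

```text
t: 18.58
eef_pos: [492.7, -319.5, 76.5]
tcp_rot: [-2.23, 1.57, -0.992]
ft_force: [-0.1, 0.3, -1.6]
opening: 0.315
```

```bash
python3 chk.py
```

```text
18.575 29.967498221460932 [ -4.7964 -54.8035  76.4779] [-0.1193  0.2605 -1.556 ] [ 0.0443 -0.1656 -0.0199]
(array([24.9779,  0.1223,  0.0181]), array([ 0.0009, -0.0006,  0.0008]))
```

Call:
{"method": "step_arm", "body": {"rows": [[4,0,0,0,0,0],[4,0,0,0,0,0],[4,0,0,0,0,0],[4,0,0,0,0,0],[2,0,0,0,0,0],[0,0,0,0,0,0]]}}

```text
t: 19.32
eef_pos: [492.8, -319.5, 57.1]
tcp_rot: [-2.319, 1.57, -1.081]
ft_force: [-0.1, -0.3, -2.0]
opening: 0.315
```

```bash
python3 chk.py
```

```text
19.325 29.896186965605615 [ -4.7844 -54.7905  57.0538] [-0.0938 -0.2733 -1.9766] [ 0.125  -0.112  -0.0424]
(array([ 5.5537,  0.1187, -0.0065]), array([ 0.001 , -0.0005,  0.0006]))
```

Call:
{"method": "step_arm", "body": {"rows": [[2,0,0,0,0,0],[1.5,0,0,0,0,0],[0,0,0,0,0,0]]}}

```text
t: 19.7
eef_pos: [492.8, -319.6, 53.5]
tcp_rot: [-2.186, 1.57, -0.948]
ft_force: [-0.6, 0.0, -1.2]
opening: 0.315
```

Call:
{"method": "step_arm", "body": {"rows": [[1,0,0,0,0,0],[0,0,0,0,0,0]]}}

```text
t: 19.95
eef_pos: [492.9, -319.6, 52.5]
tcp_rot: [-2.137, 1.569, -0.899]
ft_force: [1.3, 0.5, -0.8]
opening: 0.317
```

```bash
python3 chk.py
```

```text
19.95 30.161277161522804 [ -4.6406 -54.8556  52.541 ] [ 1.2603  0.4787 -0.787 ] [ 0.0902 -0.1139  0.0229]
(array([1.0406, 0.2605, 0.0566]), array([ 0.0009, -0.0007,  0.0011]))
```

Call:
{"method": "step_arm", "body": {"rows": [[0.6,0,0,0,0,0],[0,0,0,0,0,0]]}}

```text
t: 20.2
eef_pos: [492.9, -319.6, 52.0]
tcp_rot: [-2.119, 1.569, -0.881]
ft_force: [-0.2, 0.0, -0.2]
opening: 0.313
```

Call:
{"method": "step_arm", "body": {"rows": [[0.6,0,0,0,0,0],[0,0,0,0,0,0]]}}

```text
t: 20.45
eef_pos: [492.9, -319.6, 51.3]
tcp_rot: [-2.133, 1.569, -0.896]
ft_force: [0.4, -0.3, -1.0]
opening: 0.313
```

```bash
python3 chk.py
```

```text
20.45 29.734009258187417 [ -4.6346 -54.8649  51.3247] [ 0.4367 -0.3474 -0.9602] [ 0.081  -0.1756  0.0418]
(array([-0.1756,  0.2651,  0.065 ]), array([ 0.0009, -0.0007,  0.0012]))
```

Call:
{"method": "step_arm", "body": {"rows": [[0.5,0,0,0,0,0],[0,0,0,0,0,0]]}}

```text
t: 20.7
eef_pos: [492.9, -319.7, 51.1]
tcp_rot: [-2.095, 1.569, -0.858]
ft_force: [-0.3, 0.2, 1.1]
opening: 0.312
```

Call:
{"method": "step_arm", "body": {"rows": [[0.4,0,0,0,0,0],[0,0,0,0,0,0]]}}

```text
t: 20.95
eef_pos: [492.9, -319.7, 50.9]
tcp_rot: [-2.079, 1.569, -0.841]
ft_force: [-0.7, 0.8, 1.3]
opening: 0.313
```

Call:
{"method": "step_arm", "body": {"rows": [[0,0,0,0,0,0],[0,0,0,0,0,0],[0,0,0,0,0,0]], "grip": 46}}

```text
t: 21.32
eef_pos: [493.1, -319.8, 50.8]
tcp_rot: [-2.05, 1.569, -0.812]
ft_force: [1.0, -0.1, -0.3]
opening: 0.481
```

```bash
python3 chk.py
```

```text
21.325 45.66606389062586 [ -4.4031 -54.9342  50.7775] [ 0.9689 -0.0522 -0.3311] [ 0.0462 -0.1437  0.045 ]
(array([-0.7235,  0.4955,  0.134 ]), array([ 0.0009, -0.001 ,  0.0019]))
```

Call:
{"method": "step_arm", "body": {"rows": [[-10,0,0,0,0,0],[-25,0,0,0,0,0],[-35,0,0,0,0,0],[-45,0,0,0,0,0],[-40,0,0,0,0,0],[-10,0,0,0,0,0]]}}

```text
t: 22.08
eef_pos: [492.6, -319.3, 223.1]
tcp_rot: [-2.054, 1.569, -0.816]
ft_force: [-0.0, -0.0, -0.1]
opening: 0.485
```

```bash
python3 - <<'E'
from h import *
st=env.state();print(st['t'],L(st['eef_pos']),st['ft_force'])
plan(target(B(15,20,235),YB),3,st)
E
```

```text
22.075 [ -5.0348 -54.642  223.1184] [-0.0093 -0.0386 -0.1007]
[-4.0, -6.7, 24.9, 0.0, -0.0, 0.001], [-4.0, -6.7, 24.9, 0.0, -0.0, 0.001], [-4.0, -6.7, 24.9, 0.0, -0.0, 0.001],
```

Call:
{"method": "step_arm", "body": {"rows": [[-4,-6.7,25,0,0,0],[-4,-6.7,25,0,0,0],[-4,-6.7,22,0,0,0],[0,0,0,0,0,0]]}}

```text
t: 22.58
eef_pos: [535.2, -256.0, 235.1]
tcp_rot: [-2.421, 1.57, -1.185]
ft_force: [-0.9, -0.3, 0.5]
opening: 0.482
```

```bash
python3 - <<'E'
from h import *
import pickle
st,im=snap('wrist','w16');pickle.dump(st,open('st16.pkl','wb'))
print(st['t'],L(st['eef_pos']),st['ft_force'])
crop(im,120,440,130,340,2.5,'w16c')
E
```

```text
22.575 [ 14.4608  19.1066 235.1206] [-0.9    -0.265   0.5019]
```

View pics/w16c.png

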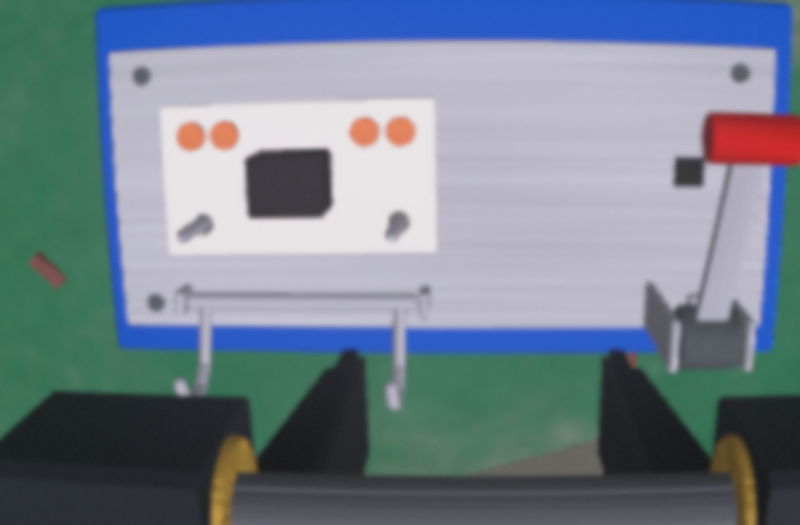

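```bash
python3 - <<'E'
from h import *
import pickle
st=pickle.load(open('st16.pkl','rb'))
w=lambda x,y,z: onz('wrist',120+x/2.5-.3,130+y/2.5-.3,z,st)
P=[w(*p,23) for p in [(160,108),(435,99),(437,251),(168,255)]]
print([L(p) for p in P],[np.linalg.norm(P[i]-P[i-1]) for i in range(4)])
for z in (100,110,120): print(z,L(w(757,139,z)))
print(B(-26,100,0))
E
```

```text
[array([ -33.3494, -111.0725,   23.    ]), array([-34.1553,  -0.597 ,  23.    ]), array([25.646, -0.361, 23.   ]), array([  26.969 , -111.5163,   23.    ])] [np.float64(60.32005554502986), np.float64(110.47849681223462), np.float64(59.801805056927364), np.float64(111.16318099345338)]
100 [-28.0325 102.9755 100.    ]
110 [-29.0424  99.9584 110.    ]
120 [-30.0523  96.9414 120.    ]
[ 523.4593 -166.3027    0.    ]
```

```bash
python3 - <<'E'
from h import *
plan(target(B(-28,100.3,190),YB),4)
for t in np.arange(.8,-.01,-.1): print(t,49.1-90*np.cos(t-.246),62+90*np.sin(t-.246))
E
```

```text
[11.2, 10.6, 20.5, -0.0, -0.0, 0.0], [11.2, 10.6, 20.5, -0.0, -0.0, 0.0], [11.2, 10.6, 20.5, -0.0, -0.0, 0.0], [11.2, 10.6, 20.5, -0.0, -0.0, 0.0], 
0.8 -27.438426267882356 109.34838227897481
0.7000000000000001 -31.78300371597819 101.47074498766216
0.6000000000000001 -35.319424927310315 93.19872905972642
0.5000000000000001 -38.012355150120534 84.61498574395458
0.40000000000000013 -39.834887515786896 75.80528096614952
0.30000000000000016 -40.76881188336079 66.85763838434987
0.20000000000000018 -40.80479678927576 57.86145988553557
0.1000000000000002 -39.94248268424692 48.90663231152551
2.220446049250313e-16 -38.19048552576857 40.08262933936676
```

Call:
{"method": "step_arm", "body": {"rows": [[3,10.5,20.5,0,0,0],[8,10.5,20.5,0,0,0],[12,10.5,20.5,0,0,0],[10,8,17,0,0,0],[0,0,0,0,0,0]], "grip": 54}}

```text
t: 23.25
eef_pos: [519.4, -165.7, 198.8]
tcp_rot: [1.694, 1.567, 2.927]
ft_force: [0.9, -0.3, -0.7]
opening: 0.564
```

```bash
python3 - <<'E'
from h import *
st,im=snap('wrist','w17')
print(st['t'],L(st['eef_pos']),st['opening']*95,delta(target(B(-28,100.3,122),YB),st))
crop(im,200,440,170,350,3.3,'w17c')
E
```

```text
23.25 [-29.9952  99.2183 198.8202] 53.62243175094594 (array([76.8119, -2.2715,  1.1234]), array([-0.0035, -0.0004, -0.0036]))
```

View pics/w17c.png

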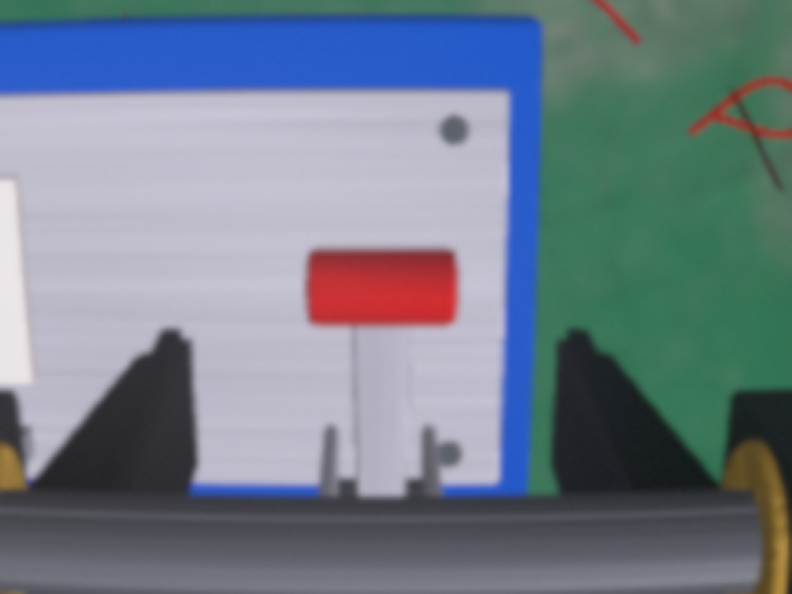

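Call:
{"method": "step_arm", "body": {"rows": [[15,-1,0.6,-0.002,0,-0.002],[20,-0.8,0.4,0,0,0],[20,0,0,0,0,0],[12,0,0,0,0,0],[0,0,0,0,0,0]]}}

```text
t: 23.92
eef_pos: [522.6, -169.1, 128.4]
tcp_rot: [-2.232, 1.569, -0.999]
ft_force: [-0.9, -0.2, -0.3]
opening: 0.566
```

```bash
python3 - <<'E'
from h import *
st,im=snap('wrist','w18')
print(st['t'],L(st['eef_pos']),st['opening']*95,st['ft_force'],delta(target(B(-28,100.3,122),YB),st))
crop(im,200,440,170,350,3.3,'w18c')
E
```

```text
23.925 [-25.9386  97.0905 128.4274] 53.730239707974256 [-0.8706 -0.2069 -0.2897] (array([6.4213, 2.0839, 3.2072]), array([-0.0043, -0.001 ,  0.0013]))
```

View pics/w18c.png

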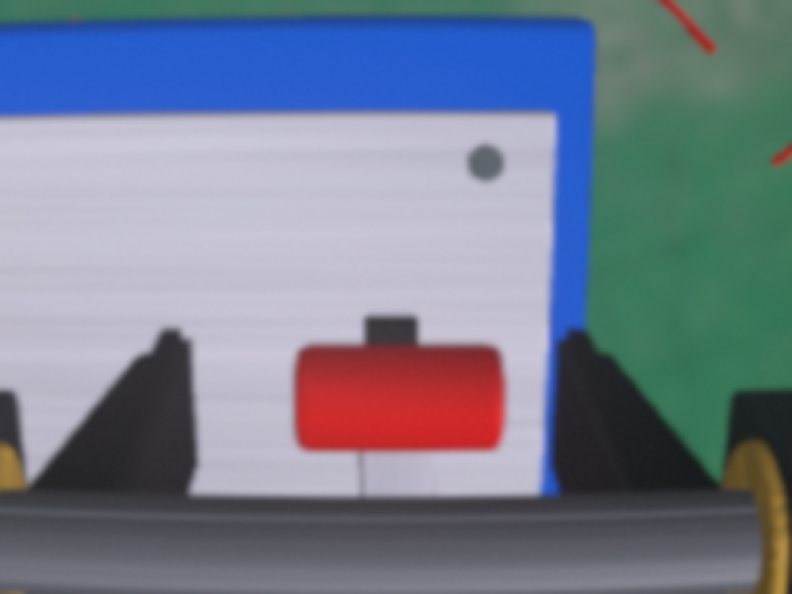

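Call:
{"method": "step_arm", "body": {"rows": [[3,1.5,2.8,-0.003,0,0.001],[3,0.5,0.5,0,0,0],[0,0,0,0,0,0]]}}

```text
t: 24.35
eef_pos: [522.5, -165.4, 123.9]
tcp_rot: [-1.947, 1.567, -0.711]
ft_force: [-0.5, 0.3, 0.1]
opening: 0.568
```

```bash
python3 - <<'E'
from h import *
st,im=snap('wrist','w19')
print(st['t'],L(st['eef_pos']),st['opening']*95,st['ft_force'],delta(target(B(-28,100.3,122),YB),st))
crop(im,200,440,170,350,3.3,'w19c')
E
```

```text
24.35 [-27.2097 100.5465 123.8781] 53.986254530449436 [-0.5101  0.2541  0.1234] (array([ 1.8756,  0.7966, -0.2448]), array([-0.0011, -0.0014,  0.0035]))
```

View pics/w19c.png

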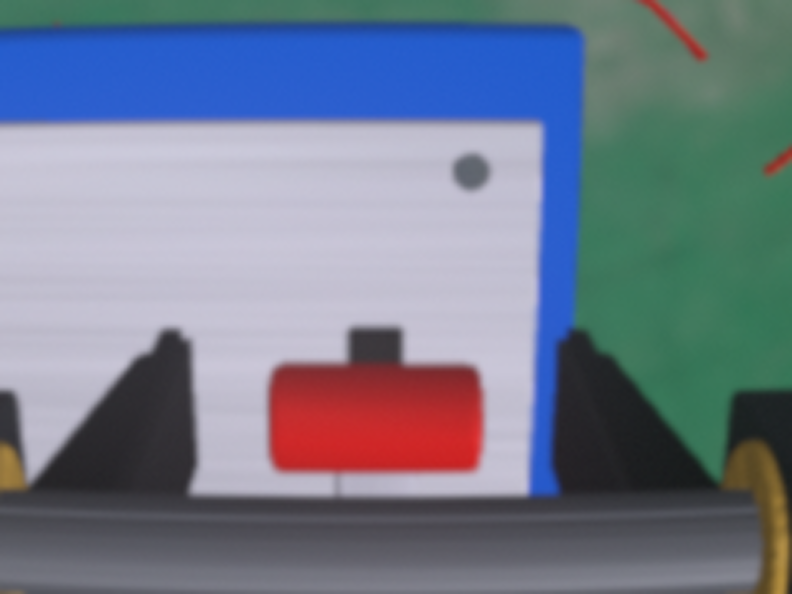

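```bash
python3 - <<'E'
from h import *
st=env.state()
for z in (106,110,114): print(L(onz('wrist',200+376/3.3-.35,170+417/3.3-.35,z,st)))
E
```

```text
[-28.4837  99.9257 106.    ]
[-30.2032  99.9305 110.    ]
[-31.9227  99.9352 114.    ]
```

Call:
{"method": "step_arm", "body": {"rows": [[2,1.6,0,0,0,0.002],[0,0,0,0,0,0]]}}

```text
t: 24.65
eef_pos: [521.0, -164.9, 122.1]
tcp_rot: [-2.19, 1.568, -0.955]
ft_force: [-0.3, -0.2, -0.2]
opening: 0.568
```

Call:
{"method": "step_arm", "body": {"rows": [[0,0,0,0,0,0],[0,0,0,0,0,0],[0,0,0,0,0,0],[0,0,0,0,0,0]], "grip": 20}}

```text
t: 25.15
eef_pos: [521.1, -164.9, 122.2]
tcp_rot: [-2.132, 1.568, -0.896]
ft_force: [0.4, -0.5, -0.0]
opening: 0.313
```

```bash
python3 chk.py
```

```text
25.15 29.74980130508081 [-28.7016 100.5543 122.2244] [ 0.4062 -0.4779 -0.0261] [ 0.1872 -0.153  -0.0153]
(array([  70.9854,  -23.8143, -155.2333]), array([-0.0011, -0.0014,  0.0021]))
```

Call:
{"method": "step_arm", "body": {"rows": [[4,2.2,0,0,0,0],[4,2,0,0,0,0],[4,1.8,0,0,0,0],[4,1.7,0,0,0,0],[4,1.3,0,0,0,0]]}}

```text
t: 25.78
eef_pos: [513.8, -162.3, 104.4]
tcp_rot: [-1.763, 1.561, -0.527]
ft_force: [-2.6, 1.9, 9.0]
opening: 0.316
```

```bash
python3 chk.py
```

```text
25.775 29.980574484520215 [-36.403  100.6358 104.4094] [-2.6012  1.865   8.9814] [0.274  0.0206 0.0122]
(array([  53.4785,  -31.1458, -155.313 ]), array([-0.0009, -0.0018,  0.0092]))
```

Call:
{"method": "step_arm", "body": {"rows": [[3,2,0,0,0,0],[3,1.2,0,0,0,0],[0,0,0,0,0,0]]}}

```text
t: 26.15
eef_pos: [512.1, -161.7, 99.7]
tcp_rot: [-1.715, 1.556, -0.479]
ft_force: [-2.8, 2.0, 6.3]
opening: 0.316
```

```bash
python3 chk.py
```

```text
26.15 29.988802646795147 [-38.2376 100.6211  99.7394] [-2.8181  1.9628  6.334 ] [ 0.2427  0.0164 -0.0101]
(array([  49.0653,  -32.7524, -155.287 ]), array([-0.0009, -0.0022,  0.0148]))
```

Call:
{"method": "step_arm", "body": {"rows": [[3,1.8,0,0,0,0.004],[3,1.2,0,0,0,0.004],[3,0.8,0,0,0,0.003],[3,0.6,0,0,0,0.002]]}}

```text
t: 26.65
eef_pos: [509.7, -160.9, 89.9]
tcp_rot: [-1.852, 1.561, -0.616]
ft_force: [-2.6, 1.4, 9.2]
opening: 0.313
```

```bash
python3 chk.py
```

```text
26.65 29.717179101127385 [-40.7335 100.6406  89.9492] [-2.5623  1.3684  9.1952] [ 0.2666 -0.059  -0.0574]
(array([  39.1888,  -35.5981, -155.3099]), array([-0.0008, -0.0027,  0.0092]))
```

Call:
{"method": "step_arm", "body": {"rows": [[4,0.8,0,0,0,0.003],[4,0.5,0,0,0,0.003],[4,0.2,0,0,0,0.002],[4,0,0,0,0,0]]}}

```text
t: 27.15
eef_pos: [508.3, -160.4, 75.4]
tcp_rot: [-2.239, 1.566, -1.003]
ft_force: [-2.8, 1.8, 8.1]
opening: 0.311
```

```bash
python3 chk.py
```

```text
27.15 29.52573462440686 [-42.2689 100.6548  75.4483] [-2.8032  1.8412  8.094 ] [ 0.2861  0.1189 -0.027 ]
(array([  24.5438,  -37.3707, -155.3614]), array([-0.0006, -0.0029,  0.0037]))
```

Call:
{"method": "step_arm", "body": {"rows": [[4,0,0,0,0,0],[4,0,0,0,0,0],[3,-0.3,0,0,0,0],[0,0,0,0,0,0]]}}

```text
t: 27.65
eef_pos: [508.3, -160.3, 65.3]
tcp_rot: [-2.118, 1.565, -0.882]
ft_force: [-1.0, 1.9, 5.4]
opening: 0.312
```

```bash
python3 chk.py
```

```text
27.65 29.68445262869683 [-42.2958 100.6567  65.2949] [-0.9935  1.8531  5.4163] [ 0.1792 -0.1482  0.0313]
(array([  14.4873,  -37.3791, -155.3977]), array([-0.0004, -0.0032,  0.0052]))
```

Call:
{"method": "step_arm", "body": {"rows": [[3,-0.3,0,0,0,0],[3,-0.5,0,0,0,0],[2,-0.4,0,0,0,0],[0,0,0,0,0,0]]}}

```text
t: 28.15
eef_pos: [508.9, -160.6, 58.0]
tcp_rot: [-2.082, 1.564, -0.846]
ft_force: [-0.7, 1.0, 5.0]
opening: 0.314
```

```bash
python3 chk.py
```

```text
28.15 29.86131886074066 [-41.6362 100.6605  57.9883] [-0.7426  0.9719  5.031 ] [ 0.1215 -0.2393  0.014 ]
(array([   7.2292,  -36.7274, -155.4299]), array([-0.0002, -0.0034,  0.006 ]))
```

Call:
{"method": "step_arm", "body": {"rows": [[1.5,-0.4,0,0,0,0],[1.5,-0.4,0,0,0,0],[0,0,0,0,0,0]]}}

```text
t: 28.52
eef_pos: [509.3, -160.7, 55.2]
tcp_rot: [-2.099, 1.564, -0.863]
ft_force: [-1.6, 0.7, 4.4]
opening: 0.316
```

Call:
{"method": "step_arm", "body": {"rows": [[1,-0.2,0,0,0,0],[0,0,0,0,0,0]]}}

```text
t: 28.78
eef_pos: [509.5, -160.7, 54.2]
tcp_rot: [-2.099, 1.564, -0.862]
ft_force: [-1.4, 1.3, 4.2]
opening: 0.315
```

```bash
python3 chk.py
```

```text
28.775 29.946350204819055 [-41.0471 100.6711  54.1814] [-1.4157  1.2613  4.1771] [ 0.1805 -0.1832 -0.0107]
(array([   3.4179,  -36.1467, -155.4568]), array([-0.0001, -0.0034,  0.0058]))
```

Call:
{"method": "step_arm", "body": {"rows": [[1,-0.3,0,0,0,0],[0,0,0,0,0,0]]}}

```text
t: 29.02
eef_pos: [509.6, -160.8, 53.0]
tcp_rot: [-2.133, 1.565, -0.896]
ft_force: [-0.8, 0.9, 3.3]
opening: 0.314
```

Call:
{"method": "step_arm", "body": {"rows": [[0.8,-0.2,0,0,0,0],[0,0,0,0,0,0]]}}

```text
t: 29.28
eef_pos: [509.8, -160.9, 52.1]
tcp_rot: [-2.131, 1.565, -0.894]
ft_force: [-2.0, 0.9, 3.4]
opening: 0.316
```

Call:
{"method": "step_arm", "body": {"rows": [[0.8,-0.2,0,0,0,0],[0,0,0,0,0,0]]}}

```text
t: 29.52
eef_pos: [510.0, -160.9, 51.2]
tcp_rot: [-2.139, 1.565, -0.903]
ft_force: [-1.8, 0.9, 3.1]
opening: 0.315
```

Call:
{"method": "step_arm", "body": {"rows": [[0.8,-0.2,0,0,0,0],[0,0,0,0,0,0]]}}

```text
t: 29.78
eef_pos: [510.2, -161.0, 50.3]
tcp_rot: [-2.146, 1.565, -0.91]
ft_force: [-1.2, 0.9, 3.3]
opening: 0.312
```

Call:
{"method": "step_arm", "body": {"rows": [[0.8,-0.2,0,0,0,0],[0,0,0,0,0,0]]}}

```text
t: 30.02
eef_pos: [510.4, -161.1, 49.4]
tcp_rot: [-2.154, 1.565, -0.917]
ft_force: [-1.8, 0.6, 2.0]
opening: 0.311
```

Call:
{"method": "step_arm", "body": {"rows": [[0.8,-0.2,0,0,0,0],[0,0,0,0,0,0]]}}

```text
t: 30.28
eef_pos: [510.6, -161.1, 48.5]
tcp_rot: [-2.157, 1.565, -0.92]
ft_force: [-1.6, 1.5, 2.8]
opening: 0.313
```

```bash
python3 - <<'E'
from h import *
st,im=snap('wrist','w20')
print(st['t'],L(st['eef_pos']),st['opening']*95,st['ft_force'],st['moment'])
crop(im,120,440,170,350,2.5,'w20c')
E
```

```text
30.275 [-39.8989 100.6827  48.4741] 29.76681728670639 [-1.6455  1.4523  2.8223] [ 0.1413 -0.1368  0.0194]
```

View pics/w20c.png

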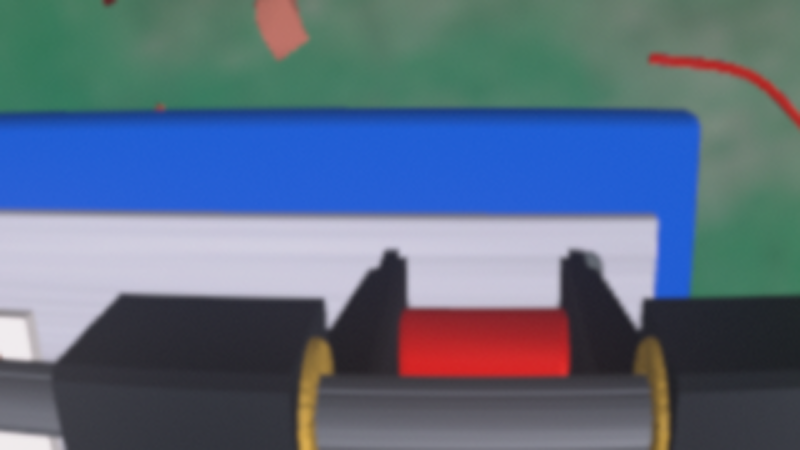

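```bash
python3 - <<'E'
from h import *
st=env.state()
g=dict(st); 
import copy
def edge(s,cx,cz):  # min row over circle radius 8
    a=np.linspace(0,2*np.pi,180); return min(proj('wrist',B(cx+8*np.cos(t),100,cz+8*np.sin(t)),s)[1] for t in a)
s6=dict(eef_pos=B(-40.07,100.17,50.57),tcp_rot=R.from_matrix(target([0,0,0],YB)[:3,:3]).as_euler('xyz'))
print('w6 home pred',edge(s6,-38.2,40.1),'seen',170+400/3.3)
for th in (0,.02,.05,.1,.15): print(th,edge(st,49.1-90*np.cos(th-.246),62+90*np.sin(th-.246)),'seen',170+310/2.5)
E
```

```text
w6 home pred 291.55500798515226 seen 291.21212121212125
0 292.82622519711555 seen 294.0
0.02 293.4736628811177 seen 294.0
0.05 294.6207140766985 seen 294.0
0.1 297.0235911357539 seen 294.0
0.15 300.0770497890256 seen 294.0<sys>:0: UserWarning: Gimbal lock detected. Setting third angle to zero since it is not possible to uniquely determine all angles.
```

Call:
{"method": "step_arm", "body": {"rows": [[0,0,0,0,0,0],[0,0,0,0,0,0],[0,0,0,0,0,0]], "grip": 52}}

```text
t: 30.7
eef_pos: [510.9, -161.3, 48.4]
tcp_rot: [-2.127, 1.564, -0.891]
ft_force: [-0.4, 1.9, -0.7]
opening: 0.532
```

```bash
python3 - <<'E'
from h import *
st,im=snap('wrist','w21')
print(st['t'],L(st['eef_pos']),st['opening']*95,st['ft_force'],st['moment'])
crop(im,200,440,170,350,3.3,'w21c')
E
```

```text
30.7 [-39.528  100.5639  48.3518] 50.52177631978275 [-0.3687  1.8655 -0.6551] [ 0.0553 -0.1572  0.0075]
```

View pics/w21c.png

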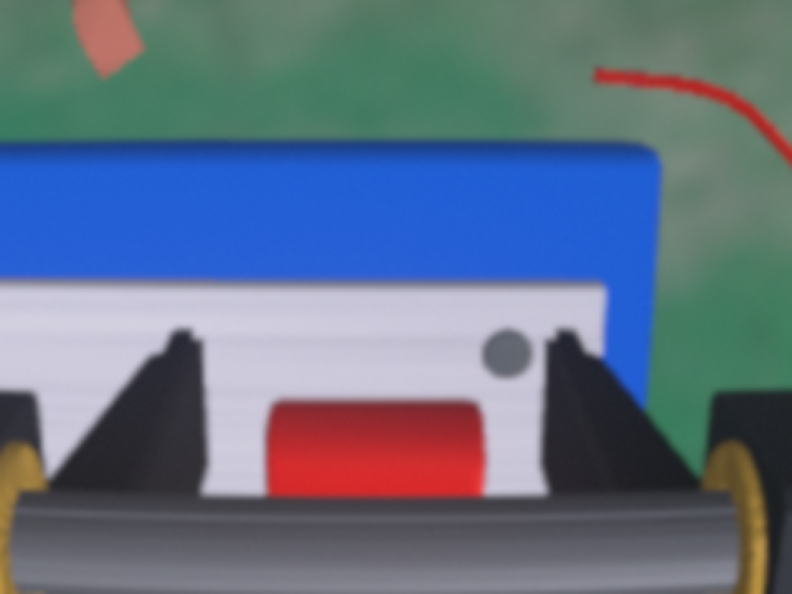

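Call:
{"method": "step_arm", "body": {"rows": [[-15,0,0,0,0,0],[-30,0,0,0,0,0],[-40,0,0,0,0,0],[-40,-10,-10,0,0,0],[-30,-20,-20,0,0,0],[-10,-20,-20,0,0,0],[0,0,0,0,0,0]]}}

```text
t: 31.62
eef_pos: [541.2, -225.2, 225.9]
tcp_rot: [-2.014, 1.561, -0.777]
ft_force: [0.1, -0.5, -0.4]
opening: 0.547
```

```bash
python3 - <<'E'
from h import *
import pickle
st,im=snap('wrist','w22');pickle.dump(st,open('st22.pkl','wb'))
print(st['t'],L(st['eef_pos']),st['opening']*95,st['ft_force'],st['moment'])
crop(im,120,440,130,340,2.5,'w22c')
E
```

```text
31.625 [ 10.0833  50.1586 225.9251] 51.98355433690371 [ 0.0814 -0.5138 -0.3543] [ 0.0995 -0.1052 -0.0299]
```

View pics/w22c.png

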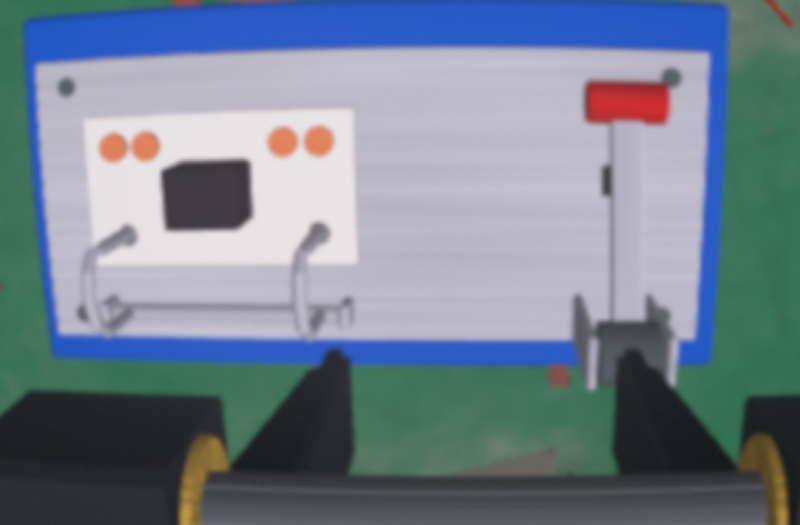

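```bash
python3 - <<'E'
from h import *
import pickle
st=pickle.load(open('st22.pkl','rb'))
w=lambda x,y,z: onz('wrist',120+x/2.5-.3,130+y/2.5-.3,z,st)
for th in (0,.03,.06): print(th,proj('wrist',B(49.1-90*np.cos(th-.246),100,62+90*np.sin(th-.246)),st),'seen',[120+627/2.5-.3,130+102/2.5-.3])
P=[w(*p,23) for p in [(84,120),(353,109),(357,263),(93,265)]]
print([L(p) for p in P],[np.linalg.norm(P[i]-P[i-1]) for i in range(4)])
E
```

```text
0 [371.0333 170.3693] seen [370.5, 170.5]
0.03 [371.4869 169.8973] seen [370.5, 170.5]
0.06 [371.9488 169.5087] seen [370.5, 170.5]
[array([ -33.1705, -110.8452,   23.    ]), array([-33.9587,  -0.7008,  23.    ]), array([25.7137, -0.7273, 23.    ]), array([  26.4826, -112.0487,   23.    ])] [np.float64(59.66528241286369), np.float64(110.14719045681927), np.float64(59.67244686258825), np.float64(111.32407713941924)]
```

```bash
python3 - <<'E'
from h import *
T=target(B(-38.2,100.1,110),YB);print(delta(T));plan(T,5)
E
```

```text
(array([114.8595,  48.3502,  49.7279]), array([ 0.0012, -0.004 ,  0.008 ]))
[23.0, 9.7, 9.9, 0.0, -0.001, 0.002], [23.0, 9.6, 9.9, 0.0, -0.001, 0.002], [23.0, 9.6, 9.9, 0.0, -0.001, 0.002], [23.0, 9.6, 9.9, 0.0, -0.001, 0.002], [23.1, 9.5, 9.9, 0.0, -0.001, 0.002],
```

Call:
{"method": "step_arm", "body": {"rows": [[15,9.6,10,0,-0.001,0.002],[22,9.6,10,0,-0.001,0.002],[22,9.6,10,0,-0.001,0.002],[22,9.6,10,0,-0.001,0.002],[15,7,7,0,0,0],[0,0,0,0,0,0]], "grip": 0}}

```text
t: 32.42
eef_pos: [508.2, -158.2, 126.6]
tcp_rot: [1.375, 1.565, 2.615]
ft_force: [0.2, -0.8, 0.3]
opening: 0.017
```

```bash
python3 - <<'E'
from h import *
st=env.state();print(st['opening'],L(st['eef_pos']),st['ft_force'],delta(target(B(-38.2,100.1,80),YB)))
E
```

```text
0.016873905285520695 [-43.0565 102.6636 126.6098] [ 0.2491 -0.7661  0.2724] (array([46.5794, -5.1054, -2.6306]), array([ 0.0033,  0.0011, -0.0055]))
```

Call:
{"method": "step_arm", "body": {"rows": [[12,-3,-1.5,0.002,0,-0.003],[15,-1,-0.5,0,0,-0.002],[12,0,0,0,0,0],[5,0,0,0,0,0],[0,0,0,0,0,0]]}}

```text
t: 33.05
eef_pos: [511.9, -162.1, 80.3]
tcp_rot: [-0.682, 1.57, 0.556]
ft_force: [-0.2, -0.6, -0.4]
opening: 0.002
```

```bash
python3 - <<'E'
from h import *
st,im=snap('wrist','w23');print(st['t'],L(st['eef_pos']),st['ft_force'],delta(target(B(-38.2,100.1,73),YB)))
crop(im,200,440,170,350,3.3,'w23c')
E
```

```text
33.05 [-38.276  100.1558  80.3415] [-0.2127 -0.6373 -0.4109] (array([ 7.5585,  0.005 , -0.0718]), array([0.0007, 0.0009, 0.0011]))
```

View pics/w23c.png

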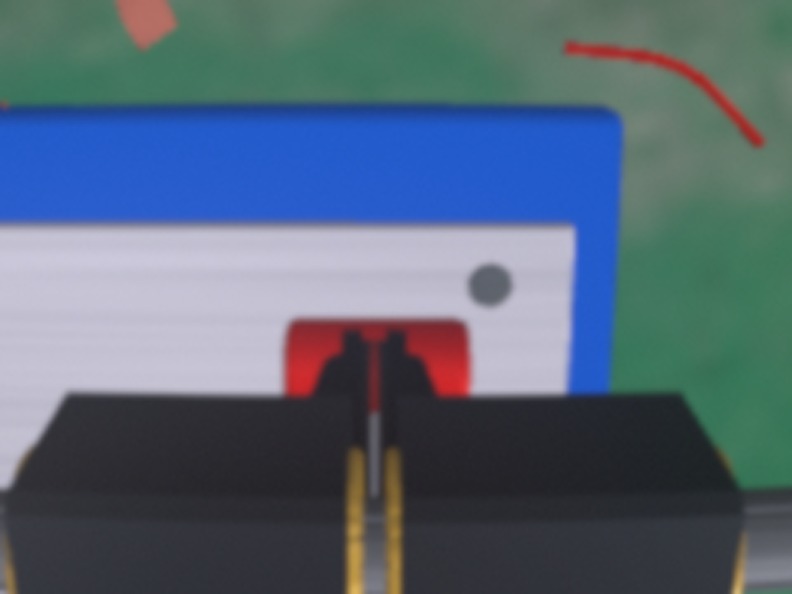

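Fingertips sit centred over the red grip (grip about 285–470 wide in the crop, tips at 350–400). Now I press down in small steps.

Call:
{"method": "step_arm", "body": {"rows": [[3,0,0,0,0,0],[2,0,0,0,0,0],[0,0,0,0,0,0]]}}

```text
t: 33.48
eef_pos: [512.3, -162.3, 76.0]
tcp_rot: [-1.249, 1.568, -0.011]
ft_force: [-0.0, 0.1, 0.6]
opening: 0.005
```

Call:
{"method": "step_arm", "body": {"rows": [[1,0,0,0,0,0],[0,0,0,0,0,0]]}}

```text
t: 33.72
eef_pos: [512.4, -162.3, 75.1]
tcp_rot: [-1.295, 1.568, -0.057]
ft_force: [-0.2, -0.1, -0.2]
opening: 0.009
```

Call:
{"method": "step_arm", "body": {"rows": [[0.7,0,0,0,0,0],[0,0,0,0,0,0]]}}

```text
t: 33.98
eef_pos: [512.4, -162.3, 74.4]
tcp_rot: [-1.318, 1.568, -0.08]
ft_force: [-0.0, -0.2, -0.2]
opening: 0.005
```

Call:
{"method": "step_arm", "body": {"rows": [[0.7,0,0,0,0,0],[0,0,0,0,0,0]]}}

```text
t: 34.22
eef_pos: [512.4, -162.3, 73.7]
tcp_rot: [-1.316, 1.568, -0.079]
ft_force: [0.9, 1.0, 0.0]
opening: 0.005
```

Call:
{"method": "step_arm", "body": {"rows": [[0.7,0,0,0,0,0],[0,0,0,0,0,0]]}}

```text
t: 34.48
eef_pos: [512.4, -162.3, 72.9]
tcp_rot: [-1.309, 1.568, -0.071]
ft_force: [-0.2, 0.1, -0.7]
opening: 0.005
```

Call:
{"method": "step_arm", "body": {"rows": [[0.5,0,0,0,0,0],[0,0,0,0,0,0]]}}

```text
t: 34.72
eef_pos: [512.4, -162.3, 72.4]
tcp_rot: [-1.315, 1.568, -0.077]
ft_force: [1.1, 0.6, -0.6]
opening: 0.004
```

Call:
{"method": "step_arm", "body": {"rows": [[0.7,0,0,0,0,0],[0,0,0,0,0,0]]}}

```text
t: 34.98
eef_pos: [512.4, -162.3, 71.6]
tcp_rot: [-1.297, 1.568, -0.06]
ft_force: [-0.8, -0.4, 0.7]
opening: 0.0
```

Call:
{"method": "step_arm", "body": {"rows": [[0.5,0,0,0,0,0],[0,0,0,0,0,0]]}}

```text
t: 35.22
eef_pos: [512.4, -162.3, 71.1]
tcp_rot: [-1.316, 1.568, -0.078]
ft_force: [0.1, 0.0, 0.2]
opening: 0.006
```

Call:
{"method": "step_arm", "body": {"rows": [[0.5,0,0,0,0,0],[0,0,0,0,0,0]]}}

```text
t: 35.48
eef_pos: [512.4, -162.3, 70.6]
tcp_rot: [-1.315, 1.568, -0.077]
ft_force: [0.2, -0.3, -0.9]
opening: 0.005
```

Call:
{"method": "step_arm", "body": {"rows": [[0.7,0,0,0,0,0],[0,0,0,0,0,0]]}}

```text
t: 35.72
eef_pos: [512.5, -162.3, 70.0]
tcp_rot: [-1.348, 1.567, -0.11]
ft_force: [0.1, 0.0, 2.0]
opening: 0.007
```

Call:
{"method": "step_arm", "body": {"rows": [[0.5,0,0,0,0,0],[0,0,0,0,0,0]]}}

```text
t: 35.98
eef_pos: [512.6, -162.4, 69.6]
tcp_rot: [-1.368, 1.567, -0.131]
ft_force: [-0.4, -0.4, 2.5]
opening: 0.003
```

Call:
{"method": "step_arm", "body": {"rows": [[0.5,0,0,0,0,0],[0,0,0,0,0,0]]}}

```text
t: 36.22
eef_pos: [512.6, -162.4, 69.3]
tcp_rot: [-1.383, 1.567, -0.145]
ft_force: [-0.2, 1.2, 3.4]
opening: 0.007
```

Call:
{"method": "step_arm", "body": {"rows": [[0.5,0,0,0,0,0],[0,0,0,0,0,0]]}}

```text
t: 36.48
eef_pos: [512.6, -162.4, 69.0]
tcp_rot: [-1.396, 1.567, -0.158]
ft_force: [-1.7, 0.6, 5.2]
opening: 0.005
```

Call:
{"method": "step_arm", "body": {"rows": [[-5,0,0,0,0,0],[-20,0,0,0,0,0],[-40,0,0,0,0,0],[-40,-10,-10,0,0,0],[-30,-20,-20,0,0,0],[-20,-15,-20,0,0,0],[0,0,0,0,0,0]]}}

```text
t: 37.35
eef_pos: [538.3, -225.3, 228.7]
tcp_rot: [-1.125, 1.569, 0.113]
ft_force: [-1.2, 0.4, -1.4]
opening: 0.003
```

```bash
python3 - <<'E'
from h import *
st,im=snap('wrist','w24')
print(st['t'],L(st['eef_pos']),st['ft_force'])
t=env.read_camera('top')[:,:,::-1]; cv2.imwrite('pics/top24.png',t)
crop(im,100,460,130,340,2.2,'w24c')
for th in (0,.03,.06): print(th,proj('wrist',B(49.1-90*np.cos(th-.246),100,62+90*np.sin(th-.246)),st))
E
```

```text
37.35 [  7.3957  49.128  228.723 ] [-1.2322  0.4156 -1.4195]
0 [370.5077 174.6956]
0.03 [370.9671 174.2404]
0.06 [371.4347 173.8678]
```

View pics/w24c.png

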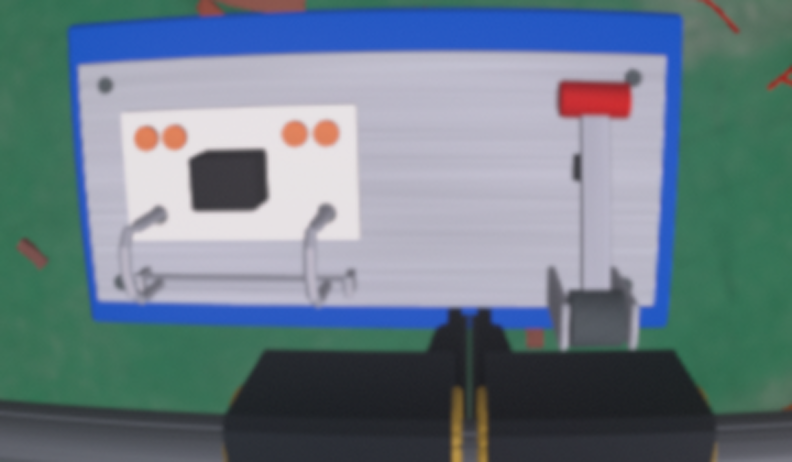

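View pics/top24.png

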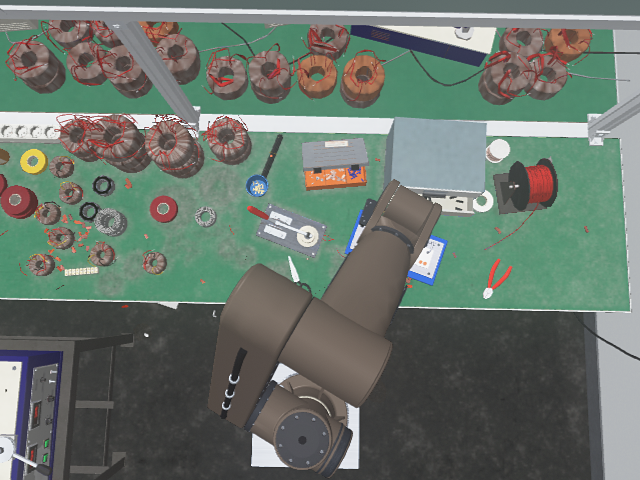

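The close view shows the lever home (red grip at about (595,100) in the crop), the rings closed over the posts and the plate flat on them. In the top view, the other bench items that are in sight haven't moved, and nothing touches the arm. I'm handing the job in.

```bash
python3 -c "
from cell import env
print(env.job_done(), env.state()['t'])"
```

```text
the job is handed in; nothing more can be done
the job is handed in; nothing more can be done
```

The binder job is done and was handed in at about 37.5 s of the 72 s allowed. The plate is filed on the posts, the rings are closed over it and the lever is home.

**What I did:**
- I gripped the red lever by its ends and lifted it along its arc to the open stop. The rings swung back.
- I took the plate by its block and lowered it onto the posts. The wrist force rose only about 2 N when it touched the bed, and I released it there.
- I gripped the lever again and lowered it until its spring could take it home. A gentle push on top then met the hard stop, with force rising evenly to about 5 N.

**Last checks:**
- **Lever:** in the close view its grip matches the predicted home position to within a pixel, before and after the final push.
- **Plate:** its edges measured about 110–111 x 60 mm at bed height, so it lies flat.
- **Bench items:** everything visible in the last top view is where it was. The arm hid part of the scissors. The arm was clear of everything at the end.

**What disagreed:**
- **Force while lowering the lever:** it peaked at about 9 N, above the 5 N stated, probably because the clamped ends rub. By the stated 10 N per mm, that is about 1 mm of sink against the 2 mm limit.
- **Missed stop:** I did not feel the hard stop while the lever was clamped, because the pads slipped a few millimetres. That is why I added the final push on top.
- **Grip height:** the final push made contact about 3 mm lower than my camera estimate of the grip height.

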